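# Sort two spindle bolts on the thread pitch gauges

### The arm

A 7-joint arm with a two-finger parallel gripper is mounted at the origin on the work surface. World frame = base frame: x ahead of the robot, y to its left, z up, the work surface at z = 0. Lengths are in m, angles in degrees, forces in N, time in s.
With the tool pointing down it reaches from about 0.4 to 0.875 m from the base axis. Payload 4.4 kg.
Tool frame: the origin (TCP) lies midway between the tips of the shut fingers; the grasp point (between the pads) lies 19 mm behind it; z points along the fingers, y is the line along which they close (so a half turn about z gives the same grasp; the last joint's range is limited). The gripper opens to 85 mm and grips with 20 to 120 N. Pads are 22 mm wide; open, the fingers measure 114 mm over their backs; the gripper's body (76 mm by 85 mm) begins 54 mm behind the grasp point. The pads swing forward as they close: fully open they stand 13 mm farther back than shut.
Start: joints at [61.604, 36.005, 2.206, 86.941, -1.547, 57.084, -1.146], TCP at [0.271, -0.591, 0.192] pointing down, gripper open.
Joint ranges: [-175.42, 175.42], [-21.48, 121.26], [-71.46, 75.88], [10.55, 141.38], [-63.04, 243.04], [13.31, 113.54], [-168.57, 168.57]. Speed limits (degrees/s): [147.25, 147.25, 180, 180, 180, 180, 180].

### API

Orientations are given as [roll, pitch, yaw] about the fixed x, y, z axes, in that order (R = Rz(yaw) Ry(pitch) Rx(roll)).
In Python, from cell import manip gives the robot as it stands.
- The arm moves only by the tool play_rows, never from a script. Its argument "moves" is text: rows parted by semicolons, each of 6 numbers parted by spaces: the shift along the tool's x, y, z in cm, then the turn, a rotation vector about the tool's x, y, z in degrees. In form: dx dy dz wx wy wz; .... A call has 1 to 8 rows; each row shifts and turns the commanded pose from where the row before left it, along the tool's axes as they then stand; what a row does not reach is not made up. A row lasts 1/12 s, in which the tool goes at most 41.7 mm and 7.16 degrees, less where a joint would pass 70% of its speed; a pose out of reach is approached as far as the arm can. A call with a gripper value outside its range is refused whole. "gripper" is the finger opening in cm, from 0 to 8.54, set as the call begins (left out, the last holds). The fingers move at their own pace and stop on an object; "squeeze" is the grip in N (left out, the last holds). Time passes only in rows, so rows that do not move let the fingers close. It gives the time, the measured TCP pose, the force, the opening and the grip force at its end, in the units of the state.
- manip.observe(): the state, without advancing time (a new reading comes with each control period).
- manip.camera(name): name is "scene" or "top"; returns a dict with "image" (400x640x3 uint8, blue, green, red), "camera_matrix" (3x3 intrinsics, pixels), "rvec" (rotation vector, rad) and "tvec" (3), from world to camera coordinates, as OpenCV has them. Camera axes: x right, y down, z forward; pixel columns grow to the right and rows downward; lengths in m; the calibration is good to about 2 mm. A picture is of the moment at which its call begins. There is no depth.
- manip.job_done(): hands the job in; it is judged then, once.
The state is a dict: "clock": time; "joint_pos": joint angles; "joint_velocities": joint speeds; "joint_efforts": joint torques, N m; "ee_pos": TCP position; "tool_rot": TCP orientation; "ft_force": force on the tool from outside, world axes, zero at the start; "moment": the same for the moment, N m; "grip_width": finger opening in m; "gripper_force": force on a finger pad.
Only numpy, scipy, OpenCV 4.12 (cv2) and the standard library are available. Lean on these libraries where they do the work, as an engineer would, in place of code of your own. Each camera call takes 0.05 s, during which the arm holds its last target. There are 200 camera calls.

### The job

Sort the two square-headed spindle bolts by thread pitch: lay each one gently in the notched gauge whose teeth match its thread, head in the gauge's well, so that it lies fully home with the teeth in its grooves, and let go. The bolt in the deep trough can be taken only by its head, and a gauge leaves room for fingers only at the bare shank, so for that one you will need to change your grip on the way. Leave the other things on the bench where they are.

Things in the scene. Friction and masses are not known exactly. Their poses are not given: they have to be found in the camera images.
- bolt_fine: aluminium bolt, fine thread: six crests 10 mm apart. Origin on its axis, at the balance point in the bare shank; x along the axis to the tip. Square head 28 x 28 mm at x = -58 to -38 mm, collar 26 mm diameter at -38 to -29, bare shank 18 mm diameter at -29 to +12, thread 26 mm outside, 18 mm root diameter at +12 to +72. About 0.15 kg
- bolt_coarse: aluminium bolt, coarse thread: four crests 15 mm apart; in all else (sizes, origin, axes) the same as the fine bolt
- rack: black plastic bolt rack fixed to the bench, plate 6 mm thick, x = -34 to +78 mm, y = -77 to +77 mm, origin on the bench. The bolts start on it along its x, one at y = +52, one at y = -52 mm (either may be in either), axes 19 mm above the bench, heads overhanging its -x edge, 5 mm clear of the bench. The bench in front (-x) is free
- board: white board fixed to the bench that carries the two gauges, 180 x 190 x 8 mm; origin under its centre
- gauge_fine: fine gauge, fixed steel cradle; four teeth 10 mm apart, 3.5 mm thick, at x = 32, 42, 52, 62 mm. Origin under its base, x along it: bolt head to -x, tip to +x. Base 56 mm wide, x = -68 to +80, 6 mm thick. Bare between x = -21 and +22 down to the base, for the fingers. Comb 22 mm wide at x = +22 to +74, its floor at z = 17; cheeks 29 mm apart, 28 mm high at x = +30 to +74
- gauge_coarse: coarse gauge, the same cradle but with three teeth 15 mm apart, 5 mm thick, at x = 27, 42, 57 mm; all else as the fine gauge
- gauge_fine_seat (a point): where the fine bolt's origin lies when it is home, level: 30 mm above the fine gauge's origin, axes as the gauge's. Head well of the gauge: walls 42 mm high, inner faces at y = +-22 mm and x = -62 mm; at x = -25 mm two posts 38 mm high, 22 mm apart, that the shank lies between
- gauge_coarse_seat (a point): where the coarse bolt's origin lies when it is home, level: 30 mm above the coarse gauge's origin, axes as the gauge's. Head well of the gauge: walls 42 mm high, inner faces at y = +-22 mm and x = -62 mm; at x = -25 mm two posts 38 mm high, 22 mm apart, that the shank lies between
- rack_trough (a point): the deep trough of the rack (its y = +52 mm), where one bolt's origin starts: flat floor, walls 33 mm above the bench and 31 mm apart at x = -20 to +78 mm, open at -x
- rack_open (a point): the open place of the rack (its y = -52 mm), where the other bolt's origin starts; only low lips, 12 mm above the bench, at x = +30 to +70 mm
- objective: bystander: a steel microscope objective standing upright, 28 mm diameter, 46 mm tall; origin under its centre
- dish: bystander: a shallow glass dish, 60 mm diameter, 14 mm high; origin under its centre
- oil_bottle: bystander: a small amber bottle, 32 mm diameter, 70 mm tall; origin under its centre
- slide_box: bystander: a black closed slide box, 90 x 170 x 35 mm; origin under its centre
- screwdriver: bystander: a screwdriver 170 mm long lying on the bench, handle to its -x
- mouse: bystander: a black computer mouse, 110 x 60 x 24 mm; origin under its centre
- notepad: bystander: a notepad, 100 x 70 x 12 mm; origin under its centre
- bolt_fine_tip (a point): centre of the fine bolt's threaded end face, on its axis, 72 mm from its origin; when the bolt is home it is as high as the seat point
- bolt_coarse_tip (a point): centre of the coarse bolt's threaded end face, on its axis, 72 mm from its origin; when the bolt is home it is as high as the seat point
Things that resemble listed ones, but are neither listed nor needed, are in the scene too. What is shaped like the bolt_fine but brown is not meant. Leave any green look-alike of the bolt_coarse alone.

How it is judged:
By the outcome, as a careful person would: the job done as asked, in the order asked, and still so for the second after the job is handed in, with the robot touching nothing.
It also fails if it takes over 64 s, if anything falls off the work surface, if the arm or the gripper's body presses on something with over 40 N, if the wrist force passes 120 N, or if a joint passes its speed limit or range.

## Working session

There is one attempt and no reset: what is moved stays moved. The work goes in short steps, Python scripts to look and compute and a tool call to move; the robot and the scene stay as the last step left them, time stands still between calls to the robot, and variables do not carry over. Pictures are saved under pics/ and viewed, at most 10 in all, crops included, and the job is handed in when it is done.

Besides the shell and the picture viewer there is one more tool, called after "Call:" in YAML: its name, and indented under it one key for each argument. play_rows: Moves the arm, as the interface text tells. Its arguments: {"type":"object","properties":{"moves":{"type":"string"},"gripper":{"type":"number"},"squeeze":{"type":"number"}},"required":["moves"]}

```bash
mkdir -p pics; python3 - <<'E'
from cell import manip
import cv2,pickle,numpy as np
print({k:np.round(v,3).tolist() for k,v in manip.observe().items()})
d={}
for n in("scene","top"):
    c=manip.camera(n);d[n]=c;cv2.imwrite(f"pics/{n}0.png",c["image"])
    R=cv2.Rodrigues(np.array(c["rvec"],float))[0];print(n,np.array(c["camera_matrix"]).tolist(),(-R.T@np.array(c["tvec"]).ravel()).round(3),R.round(2).tolist())
pickle.dump(d,open("c0.pkl","wb"))
E
```

```text
{'clock': 0.0, 'joint_pos': [61.603, 36.059, 2.204, 86.995, -1.548, 57.083, -1.147], 'joint_velocities': [-0.027, -0.025, 0.008, 0.02, 0.063, 0.038, 0.012], 'joint_efforts': [-0.0, -56.34, 1.226, -19.344, 0.011, 0.01, -0.0], 'ee_pos': [0.271, -0.59, 0.191], 'tool_rot': [-179.892, 0.002, 24.624], 'ft_force': [0.189, 0.277, -0.376], 'moment': [-0.021, 0.033, 0.016], 'gripper_force': 0.0, 'grip_width': 0.085}
scene [[400.26836606791574, 0.0, 316.15219629562444], [0.0, 400.26836606791574, 197.41618339540008], [0.0, 0.0, 1.0]] [1.251 0.552 0.85 ] [[-0.61, 0.8, -0.02], [0.54, 0.39, -0.75], [-0.59, -0.47, -0.66]]
top [[448.77564868743, 0.0, 317.7952812262129], [0.0, 448.77564868743, 201.68758056862518], [0.0, 0.0, 1.0]] [0.356 0.025 1.447] [[-0.0, -1.0, 0.0], [-0.99, 0.0, -0.14], [0.14, -0.01, -0.99]]
```

View pics/scene0.png

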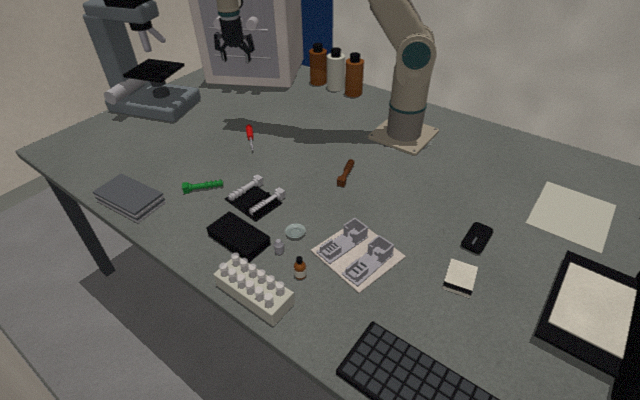

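View pics/top0.png

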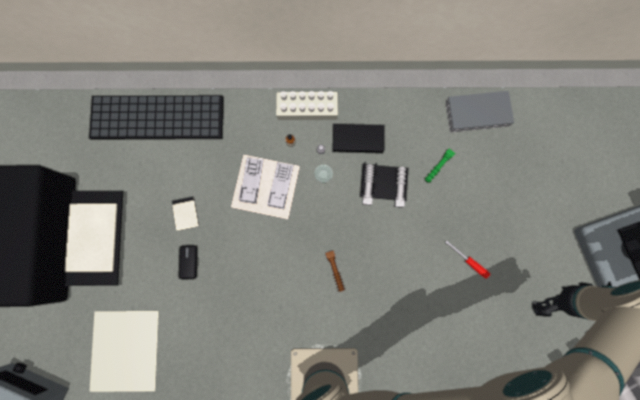

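The scene view shows the rack at about (258,198) and the gauge board at (357,253). In the top view they are at (385,185) and (265,186). The aluminium bolts lie on the rack; the brown one at (335,270) and the green one at (440,165) are look-alikes. I'll enlarge the rack and gauges to confirm.

```bash
python3 - <<'E'
import cv2,pickle,numpy as np
d=pickle.load(open("c0.pkl","rb"))
t=d["top"]["image"];s=d["scene"]["image"]
def crop(im,x,y,w,h,f): return cv2.resize(im[y:y+h,x:x+w],None,fx=f,fy=f,interpolation=cv2.INTER_CUBIC)
a=crop(t,225,145,90,80,4.4);b=crop(t,350,155,70,62,5.6)
c=crop(s,305,212,105,80,3.7);e=crop(s,220,168,74,58,5.3)
def fit(i): return cv2.resize(i,(400,300)) 
print(a.shape,b.shape,c.shape,e.shape)
g=np.zeros((600,800,3),np.uint8)
for i,(im) in enumerate((a,b,c,e)):
    y,x=(i//2)*300,(i%2)*400; k=min(400/im.shape[1],300/im.shape[0]); im=cv2.resize(im,None,fx=k,fy=k)
    g[y:y+im.shape[0],x:x+im.shape[1]]=im[:300,:400]
    print(i,k)
cv2.imwrite("pics/crop1.png",g)
E
```

```text
(352, 396, 3) (347, 392, 3) (296, 388, 3) (307, 392, 3)
0 0.8522727272727273
1 0.8645533141210374
2 1.0135135135135136
3 0.9771986970684039
```

View pics/crop1.png

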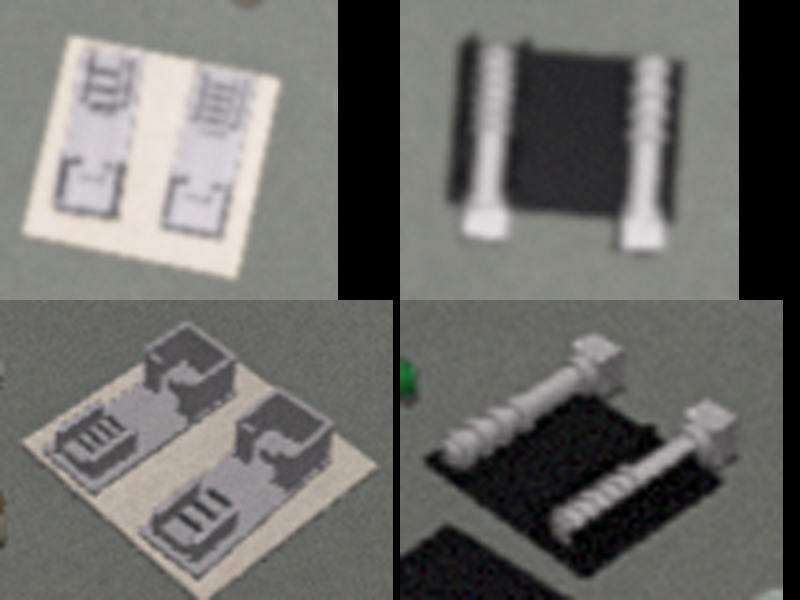

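```bash
cat > fit.py <<'E'
import cv2,numpy as np
from scipy.optimize import least_squares
from scipy.ndimage import map_coordinates,gaussian_filter
def P(c,X): return cv2.projectPoints(np.asarray(X,float).reshape(-1,3),np.array(c["rvec"],float),np.array(c["tvec"],float),np.array(c["camera_matrix"]),None)[0].reshape(-1,2)
def ray(c,uv):
    R=cv2.Rodrigues(np.array(c["rvec"],float))[0];o=-R.T@np.array(c["tvec"],float).ravel()
    d=R.T@np.linalg.inv(np.array(c["camera_matrix"]))@np.array([uv[0],uv[1],1.]);return o,d
def onplane(c,uv,z):
    o,d=ray(c,uv);return o+d*(z-o[2])/d[2]
def pose(p,L):  # p=x,y,z,yaw(,pitch: tip down +)
    y=np.radians(p[3]);b=np.radians(p[4]) if len(p)>4 else 0
    R=cv2.Rodrigues(np.array([0,0,y]))[0]@cv2.Rodrigues(np.array([0,b,0.]))[0]
    return np.asarray(L,float)/1000@R.T+p[:3]
def box(a,b): return np.array([[x,y,z] for x in(a[0],b[0]) for y in(a[1],b[1]) for z in(a[2],b[2])],float)
# part: ('box',lo,hi,keep) silhouette edges of a box, keep(A,B) filters ; ('cyl',x0,x1,r)
def segs(c,p,part):
    if part[0]=='box':
        L=box(part[1],part[2]);W=pose(p,L);uv=P(c,W)
        h=cv2.convexHull(uv.astype(np.float32),returnPoints=False).ravel();cen=uv.mean(0)
        return [(uv[i],uv[j],cen) for i,j in zip(h,np.roll(h,-1)) if part[3](L[i],L[j])]
    A,B=pose(p,[[part[1],0,0],[part[2],0,0]]);o,_=ray(c,(0,0));n=np.cross(B-A,A-o);n/=np.linalg.norm(n);r=part[3]/1000
    cen=P(c,[(A+B)/2])[0]
    return [(*P(c,[A+s*r*n,B+s*r*n]),cen) for s in(1,-1)]
def fit(cams,parts,p0,free,pol,rng=3.,it=12,prior=None):
    """ICP-like edge fit. pol: +1 bright inside"""
    p=np.array(p0,float);G={k:gaussian_filter(c["image"].astype(float).mean(2),.6) for k,c in cams.items()}
    def pts(q):
        o=[]
        for k,c in cams.items():
            for part in parts.get(k,parts.get('all',[])):
                for a,b,cen in segs(c,q,part):
                    m=max(3,int(np.linalg.norm(b-a)*2));t=np.linspace(.08,.92,m)[:,None]
                    n=np.array([-(b-a)[1],(b-a)[0]]);n/=np.linalg.norm(n)+1e-9
                    if n@(cen-(a+b)/2)<0:n=-n
                    o.append((k,a+(b-a)*t,n))
        return o
    S=np.array([.001,.001,.001,1,1])[:len(p)];f=list(free)
    for i in range(it):
        R=rng if i<it//2 else max(1.5,rng/2)
        tgt=[];w=[]
        for k,X,n in pts(p):
            s=np.arange(-R,R+.01,.1);g=map_coordinates(G[k],[(X[:,1,None]+n[1]*s),(X[:,0,None]+n[0]*s)],order=3)
            d=pol*np.gradient(g,axis=1);j=d.argmax(1);mx=d.max(1)
            tgt.append((X+n*s[j][:,None])@n);w.append((mx>.6)&(j>0)&(j<len(s)-1))
        w=np.concatenate(w).astype(float);tgt=np.concatenate(tgt)
        def res(v):
            q=p.copy();q[f]=v*S[f]
            o=pts(q);r=np.concatenate([X@n for _,X,n in o])
            return (r-tgt)*w if len(r)==len(tgt) else np.full(len(tgt),9.)
        sol=least_squares(res,p[f]/S[f],loss='soft_l1',f_scale=.3);p[f]=sol.x*S[f]
    r=res(p[f]/S[f])[w>0];return p,np.sqrt(np.median(r**2)),int(w.sum()),len(w)
ALL=lambda a,b:True
BOLT=[('box',(-58,-14,-14),(-38,14,14),ALL),('cyl',-26,10,9)]
BASE=lambda z:[('box',(-15,-28,z),(80,28,z+6),lambda a,b:(a[1]==b[1] and a[0]!=b[0]) or (a[0]==80 and b[0]==80)),
 ('box',(-68,-28,z),(-26,28,z+42),lambda a,b:a[0]==-68 and b[0]==-68)]
E
cat > m0.py <<'E'
import pickle;from fit import *
d=pickle.load(open("c0.pkl","rb"));t=d["top"]
def go(name,parts,h,tp,z,free,pol,pp,**k):
    A,B=onplane(t,h,z),onplane(t,tp,z);u=(B-A)/np.linalg.norm(B-A);yaw=np.degrees(np.arctan2(u[1],u[0]))
    p0=[*(A+u*pp)[:2],z,yaw]
    for cs in (d,{"top":t},{"scene":d["scene"]}):
        for fr in ((0,1,3),free) if len(cs)>1 else ((0,1,3),):
            p,r,n,m=fit(cs,{'all':parts},p0,fr,pol,**k);print(name,list(cs),fr,"mm",(p[:3]*1000).round(1),"yaw",p[3].round(2),"res",r.round(2),n,m)
go("trough",BOLT,(367.8,200.9),(370,165),.019,(0,1,2,3),1,.048)
go("open",BOLT,(400,203),(402,167.4),.019,(0,1,2,3),1,.048)
go("gcoarse",BASE(0),(225+90/3.75,145+190/3.75),(225+105/3.75,145+75/3.75),.008,(0,1,2,3),-1,.055)
go("gfine",BASE(0),(225+197/3.75,145+207/3.75),(225+222/3.75,145+100/3.75),.008,(0,1,2,3),-1,.055)
go("board",[('box',(-90,-95,-8),(90,95,0),ALL)],(225+90/3.75,145+190/3.75),(225+105/3.75,145+75/3.75),.008,(0,1,2,3),1,.055,rng=8,it=30)
E
python3 m0.py
```

```text
trough ['scene', 'top'] (0, 1, 3) mm [ 613. -145.   19.] yaw -4.38 res 0.29 172 220
trough ['scene', 'top'] (0, 1, 2, 3) mm [ 611.1 -146.    16.3] yaw -4.6 res 0.29 179 220
trough ['top'] (0, 1, 3) mm [ 598.8 -144.    19. ] yaw -7.89 res 0.2 50 106
trough ['scene'] (0, 1, 3) mm [ 604.5 -143.9   19. ] yaw -2.46 res 0.4 47 114
open ['scene', 'top'] (0, 1, 3) mm [ 605.3 -248.9   19. ] yaw -4.96 res 0.3 179 217
open ['scene', 'top'] (0, 1, 2, 3) mm [ 604.3 -249.7   15.9] yaw -5.3 res 0.3 176 217
open ['top'] (0, 1, 3) mm [ 597.5 -246.    19. ] yaw -5.91 res 0.9 65 107
open ['scene'] (0, 1, 3) mm [ 598.9 -245.9   19. ] yaw -3.12 res 0.19 68 110
gcoarse ['scene', 'top'] (0, 1, 3) mm [634.6 234.1   8. ] yaw -6.45 res 0.6 282 419
gcoarse ['scene', 'top'] (0, 1, 2, 3) mm [634.9 234.    7.8] yaw -6.41 res 0.6 272 419
gcoarse ['top'] (0, 1, 3) mm [627.9 231.    8. ] yaw -4.51 res 0.25 106 190
gcoarse ['scene'] (0, 1, 3) mm [633. 234.   8.] yaw -7.04 res 0.23 190 229
gfine ['scene', 'top'] (0, 1, 3) mm [618.3 139.3   8. ] yaw -12.99 res 0.28 267 406
gfine ['scene', 'top'] (0, 1, 2, 3) mm [615.6 139.4   4.3] yaw -12.92 res 0.4 269 406
gfine ['top'] (0, 1, 3) mm [636.3 119.8   8. ] yaw -7.58 res 0.96 40 189
gfine ['scene'] (0, 1, 3) mm [618.8 139.9   8. ] yaw -13.26 res 0.21 185 217
board ['scene', 'top'] (0, 1, 3) mm [636.7 233.9   8. ] yaw -6.27 res 2.8 221 961
board ['scene', 'top'] (0, 1, 2, 3) mm [636.7 233.9   8. ] yaw -6.28 res 2.8 221 961
board ['top'] (0, 1, 3) mm [659.  249.3   8. ] yaw -8.47 res 1.3 132 453
board ['scene'] (0, 1, 3) mm [637.4 233.8   8. ] yaw -6.67 res 2.3 101 508
```

```bash
cat > ov.py <<'E'
from fit import *
def overlay(cams,items,views,fn,W=400,H=300):
    out=[]
    for k,(x,y,w,h) in views:
        f=W/w;im=cv2.resize(cams[k]["image"][y:y+h,x:x+w],(W,int(h*f)),interpolation=cv2.INTER_CUBIC)
        for p,parts,col in items:
            for part in parts:
                for a,b,_ in segs(cams[k],p,part):
                    q=[tuple(int(v) for v in ((z-[x,y]+.5)*f)) for z in(a,b)];cv2.line(im,*q,col,1)
        im=im[:H];out.append(cv2.copyMakeBorder(im,0,H-im.shape[0],0,0,cv2.BORDER_CONSTANT))
    n=len(out);g=np.vstack([np.hstack(out[i:i+2]) for i in range(0,n,2)]);cv2.imwrite(fn,g)
E
python3 - <<'E'
import pickle;from ov import *
d=pickle.load(open("c0.pkl","rb"))
B=[('box',(-90,-95,-8),(90,95,0),ALL)]
it=[([.613,-.145,.019,-4.38],BOLT,(0,0,255)),([.6053,-.2489,.019,-4.96],BOLT,(0,0,255)),([.633,.234,.008,-7.04],BASE(0),(0,0,255)),([.6188,.1399,.008,-13.26],BASE(0),(0,160,0))]
overlay(d,it,[("top",(230,148,80,60)),("top",(350,155,74,56)),("scene",(305,212,104,78)),("scene",(220,168,76,57))],"pics/ov1.png")
E
```

```text
(no output)
```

View pics/ov1.png

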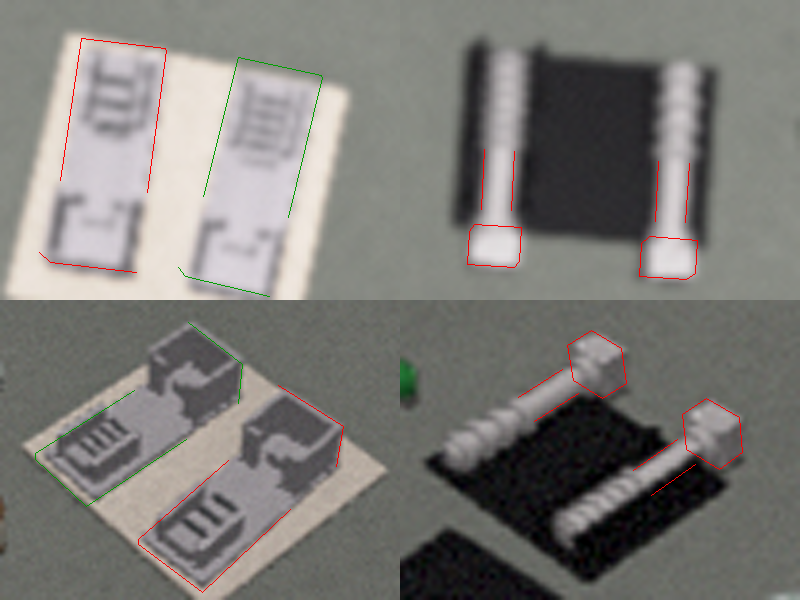

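```bash
cat > rect.py <<'E'
from fit import *
def rect(c,z,x0,x1,y0,y1,s):  # image: up=+x, left=+y ; s px/mm
    W=int((y1-y0)*1000*s);H=int((x1-x0)*1000*s)
    vv,uu=np.mgrid[0:H,0:W];X=np.stack([x1-(vv+.5)/s/1000,y1-(uu+.5)/s/1000,np.full(vv.shape,z)],-1).reshape(-1,3)
    q=P(c,X).astype(np.float32).reshape(H,W,2);return cv2.remap(c["image"],q[...,0],q[...,1],cv2.INTER_CUBIC)
def grid(im,x0,x1,y0,y1,s,st=.02):
    for x in np.arange(np.ceil(x0/st)*st,x1,st):
        v=int((x1-x)*1000*s);cv2.line(im,(0,v),(6,v),(0,255,255),1);cv2.putText(im,f"{x*1000:.0f}",(8,v+4),0,.33,(0,255,255),1)
    for y in np.arange(np.ceil(y0/st)*st,y1,st):
        u=int((y1-y)*1000*s);cv2.line(im,(u,0),(u,6),(0,255,255),1);cv2.putText(im,f"{y*1000:.0f}",(u-10,16),0,.33,(0,255,255),1)
    return im
E
python3 - <<'E'
import pickle;from rect import *
d=pickle.load(open("c0.pkl","rb"));o=[]
for k in("top","scene"):
    a=(.53,.73,.085,.285,1.5*1.33);b=(.53,.69,-.31,-.11,2)
    o.append(np.hstack([grid(rect(d[k],.014,*a[:4],1.99),*a[:4],1.99)[:300] if 0 else cv2.resize(grid(rect(d[k],.014,.54,.72,.075,.3,1.66),.54,.72,.075,.3,1.66),(375,300)),
      cv2.resize(grid(rect(d[k],.019,.535,.695,-.305,-.095,1.875),.535,.695,-.305,-.095,1.875),(395,300))]))
cv2.imwrite("pics/rect1.png",np.vstack(o))
E
```

```text
(no output)
```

View pics/rect1.png

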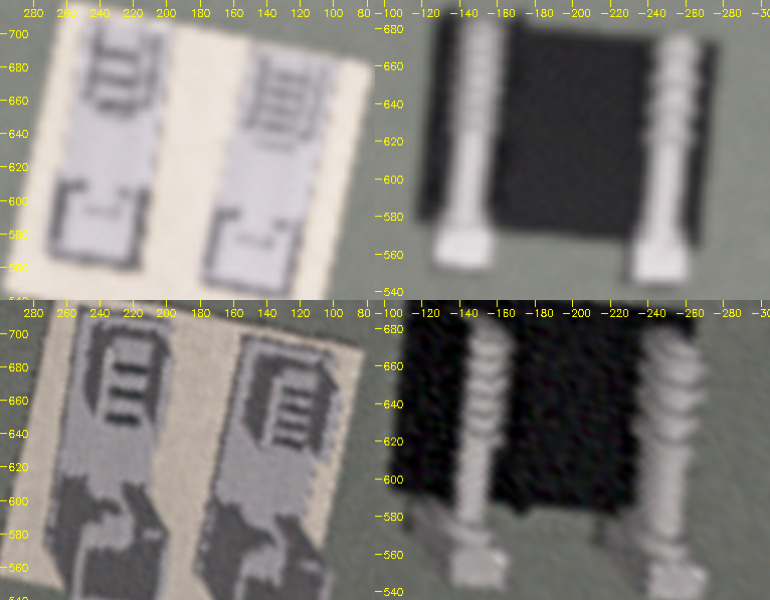

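```bash
sed -i 's/prior=None):/chroma=False):/; s/gaussian_filter(c\["image"\].astype(float).mean(2),.6)/gaussian_filter((lambda f:f[...,2]-f[...,0] if chroma else f.mean(2))(c["image"].astype(float)),.7)/; s/mx>.6/mx>(.15 if chroma else .6)/' fit.py
cat > m1.py <<'E'
import pickle;from fit import *
d=pickle.load(open("c0.pkl","rb"))
G=[('box',(-15,-28,0),(80,28,6),lambda a,b:(a[1]==b[1] and a[0]!=b[0]) or (a[0]==80 and b[0]==80)),
 ('box',(-68,-28,0),(-26,28,42),lambda a,b:a[0]==-68 and b[0]==-68)]
def go(name,parts,p0,pol,**k):
    for cs,fr in ((d,(0,1,3)),(d,(0,1,2,3)),({"top":d["top"]},(0,1,3)),({"scene":d["scene"]},(0,1,3))):
        p,r,n,m=fit(cs,{'all':parts},p0,fr,pol,**k);print(name,list(cs),fr,"mm",(p[:3]*1000).round(1),"yaw",p[3].round(2),"res",r.round(2),n,m)
go("gcoarse",G,[.629,.235,.008,-7.5],-1,chroma=True)
go("gfine",G,[.617,.141,.008,-9],-1,chroma=True)
go("board",[('box',(-90,-95,-8),(90,95,0),ALL)],[.622,.189,.008,-9],1,rng=5,chroma=True)
for n,p in(("trough",[.608,-.146,.019,-4]),("open",[.600,-.2475,.019,-4])):
  go(n,BOLT,p,1,rng=2.5); go(n+"head",BOLT[:1],p,1,rng=2.5)
  go(n+"shank",[('cyl',-26,10,7.5),('cyl',15,70,11)],p,1,rng=2.5)
E
python3 m1.py
```

```text
gcoarse ['scene', 'top'] (0, 1, 3) mm [629.1 232.9   8. ] yaw -7.12 res 0.4 408 418
gcoarse ['scene', 'top'] (0, 1, 2, 3) mm [628.7 233.3   7.4] yaw -7.46 res 0.4 411 418
gcoarse ['top'] (0, 1, 3) mm [629.8 231.6   8. ] yaw -5.91 res 0.43 184 190
gcoarse ['scene'] (0, 1, 3) mm [631.  233.3   8. ] yaw -7.52 res 0.4 217 228
gfine ['scene', 'top'] (0, 1, 3) mm [617. 141.   8.] yaw -9.16 res 0.8 208 405
gfine ['scene', 'top'] (0, 1, 2, 3) mm [617. 141.   8.] yaw -9.17 res 0.8 208 405
gfine ['top'] (0, 1, 3) mm [610.7 137.1   8. ] yaw -7.8 res 0.52 184 189
gfine ['scene'] (0, 1, 3) mm [617. 141.   8.] yaw -9.17 res 0.6 113 216
board ['scene', 'top'] (0, 1, 3) mm [619.7 188.3   8. ] yaw -9.08 res 0.8 793 942
board ['scene', 'top'] (0, 1, 2, 3) mm [619.6 188.3   8.2] yaw -9.07 res 0.8 798 942
board ['top'] (0, 1, 3) mm [620.9 182.9   8. ] yaw -5.81 res 0.91 302 454
board ['scene'] (0, 1, 3) mm [621.1 188.4   8. ] yaw -9.25 res 0.9 339 488
trough ['scene', 'top'] (0, 1, 3) mm [ 613.1 -144.9   19. ] yaw -3.68 res 0.36 170 220
trough ['scene', 'top'] (0, 1, 2, 3) mm [ 611.2 -145.9   16.3] yaw 
[... 1171 characters left out ...]
res 0.28 66 110
openhead ['scene', 'top'] (0, 1, 3) mm [ 605.7 -246.6   19. ] yaw -4.02 res 0.28 89 137
openhead ['scene', 'top'] (0, 1, 2, 3) mm [ 606.1 -246.3   20. ] yaw -4.14 res 0.25 88 137
openhead ['top'] (0, 1, 3) mm [ 595.4 -245.6   19. ] yaw -4.44 res 0.3 11 65
openhead ['scene'] (0, 1, 3) mm [ 600.2 -243.7   19. ] yaw -1.91 res 0.34 31 72
openshank ['scene', 'top'] (0, 1, 3) mm [ 597.6 -242.4   19. ] yaw -5.37 res 0.8 101 209
openshank ['scene', 'top'] (0, 1, 2, 3) mm [ 600.  -247.5   19. ] yaw -4.19 res 0.5 209 209
openshank ['top'] (0, 1, 3) mm [ 600.  -247.5   19. ] yaw -4.24 res 0.8 109 109
openshank ['scene'] (0, 1, 3) mm [ 585.4 -248.    19. ] yaw -3.4 res 0.5 97 100
  return _methods._mean(a, axis=axis, dtype=dtype,
  ret = ret.dtype.type(ret / rcount)
```

```bash
sed -i 's/m=max(3,int(np.linalg.norm(b-a)\*2))/m=24/' fit.py
python3 m1.py 2>/dev/null
```

```text
gcoarse ['scene', 'top'] (0, 1, 3) mm [629.8 232.9   8. ] yaw -6.93 res 0.43 267 288
gcoarse ['scene', 'top'] (0, 1, 2, 3) mm [629.8 233.    8. ] yaw -6.88 res 0.41 269 288
gcoarse ['top'] (0, 1, 3) mm [629.8 231.5   8. ] yaw -5.98 res 0.33 117 144
gcoarse ['scene'] (0, 1, 3) mm [627.7 232.4   8. ] yaw -6.17 res 0.15 131 144
gfine ['scene', 'top'] (0, 1, 3) mm [611.5 138.4   8. ] yaw -8.5 res 0.38 239 288
gfine ['scene', 'top'] (0, 1, 2, 3) mm [611.6 138.6   7.2] yaw -8.61 res 0.43 255 288
gfine ['top'] (0, 1, 3) mm [611.8 138.1   8. ] yaw -7.79 res 0.43 133 144
gfine ['scene'] (0, 1, 3) mm [610.8 138.4   8. ] yaw -8.46 res 0.26 112 144
board ['scene', 'top'] (0, 1, 3) mm [617.7 186.8   8. ] yaw -8.93 res 0.7 229 288
board ['scene', 'top'] (0, 1, 2, 3) mm [617.8 187.    7.6] yaw -9.0 res 0.69 230 288
board ['top'] (0, 1, 3) mm [621.1 182.6   8. ] yaw -5.83 res 0.58 88 144
board ['scene'] (0, 1, 3) mm [607.2 187.5   8. ] yaw -6.43 res 0.58 80 144
trough ['scene', 'top'] (0, 1, 3) mm [ 612.9 -144.8   19. ] yaw -3.52 res 0.4 311 384
trough ['scene', 'top'] (0, 1, 2, 3) mm [ 610.6 -145.9
[... 1161 characters left out ...]
19. ] yaw -2.13 res 0.3 108 192
openhead ['scene', 'top'] (0, 1, 3) mm [ 605.5 -246.4   19. ] yaw -3.96 res 0.25 194 288
openhead ['scene', 'top'] (0, 1, 2, 3) mm [ 599.9 -254.4   11.7] yaw -4.6 res 0.25 149 288
openhead ['top'] (0, 1, 3) mm [ 588.1 -238.6   19. ] yaw -4.78 res nan 0 144
openhead ['scene'] (0, 1, 3) mm [ 598.8 -245.    19. ] yaw -1.63 res 0.37 71 144
openshank ['scene', 'top'] (0, 1, 3) mm [ 767.2 -256.6   19. ] yaw -4.73 res nan 0 192
openshank ['scene', 'top'] (0, 1, 2, 3) mm [621.6 -63.7 231.6] yaw 0.55 res nan 0 192
openshank ['top'] (0, 1, 3) mm [ -98.1 -402.    19. ] yaw -91.58 res nan 0 96
openshank ['scene'] (0, 1, 3) mm [1070.1  185.2   19. ] yaw -70.12 res nan 0 96
```

```bash
python3 - <<'E'
s=open('fit.py').read()
s=s.replace("tgt.append((X+n*s[j][:,None])@n)","tgt.append((X+n*s[j][:,None]));N.append(np.repeat(n[None],len(X),0))")
s=s.replace("tgt=[];w=[]","tgt=[];w=[];N=[]").replace("tgt=np.concatenate(tgt)","tgt=np.concatenate(tgt);N=np.concatenate(N)")
s=s.replace("r=np.concatenate([X@n for _,X,n in o])","r=np.concatenate([X for _,X,n in o])").replace("return (r-tgt)*w if","return ((r-tgt)*N).sum(1)*w if")
open('fit.py','w').write(s)
E
python3 m1.py 2>/dev/null
```

```text
gcoarse ['scene', 'top'] (0, 1, 3) mm [629.  232.9   8. ] yaw -6.09 res 0.3 265 288
gcoarse ['scene', 'top'] (0, 1, 2, 3) mm [628.5 232.7   6.4] yaw -5.97 res 0.4 280 288
gcoarse ['top'] (0, 1, 3) mm [627.5 231.6   8. ] yaw 0.75 res 0.7 106 144
gcoarse ['scene'] (0, 1, 3) mm [629.4 233.    8. ] yaw -6.26 res 0.2 136 144
gfine ['scene', 'top'] (0, 1, 3) mm [611.  138.5   8. ] yaw -8.17 res 0.4 243 288
gfine ['scene', 'top'] (0, 1, 2, 3) mm [610.1 138.3   5. ] yaw -7.17 res 0.39 245 288
gfine ['top'] (0, 1, 3) mm [609.3 132.8   8. ] yaw -3.53 res 0.48 97 144
gfine ['scene'] (0, 1, 3) mm [611.5 138.9   8. ] yaw -8.74 res 0.3 115 144
board ['scene', 'top'] (0, 1, 3) mm [614.8 188.    8. ] yaw -11.77 res 0.4 270 288
board ['scene', 'top'] (0, 1, 2, 3) mm [614.9 188.    8.2] yaw -11.77 res 0.4 270 288
board ['top'] (0, 1, 3) mm [615.4 188.4   8. ] yaw -11.89 res 0.4 144 144
board ['scene'] (0, 1, 3) mm [614.3 187.3   8. ] yaw -11.84 res 0.7 127 144
trough ['scene', 'top'] (0, 1, 3) mm [ 613.2 -146.5   19. ] yaw -6.45 res 0.3 329 384
trough ['scene', 'top'] (0, 1, 2, 3) mm [ 612.7 -146.3   
[... 1201 characters left out ...]
88 res 0.2 146 192
openhead ['scene', 'top'] (0, 1, 3) mm [ 605.  -245.7   19. ] yaw -1.85 res 0.3 197 288
openhead ['scene', 'top'] (0, 1, 2, 3) mm [ 604.3 -246.2   17.5] yaw -1.85 res 0.5 199 288
openhead ['top'] (0, 1, 3) mm [ 605.7 -248.4   19. ] yaw -1.86 res 0.7 129 144
openhead ['scene'] (0, 1, 3) mm [ 600.4 -258.3   19. ] yaw -19.45 res 0.41 110 144
openshank ['scene', 'top'] (0, 1, 3) mm [-17947.2   1050.9     19. ] yaw -2.89 res nan 0 192
openshank ['scene', 'top'] (0, 1, 2, 3) mm [-1180.1  -125.1    15.5] yaw -5.3 res nan 0 192
openshank ['top'] (0, 1, 3) mm [ 288.8 -227.4   19. ] yaw -5.54 res nan 0 96
openshank ['scene'] (0, 1, 3) mm [2926.1 -410.2   19. ] yaw -3.99 res nan 0 96
```

```bash
python3 - <<'E'
s=open('fit.py').read()
s=s.replace("r=res(p[f]/S[f])[w>0];return","r0=np.abs(res(p[f]/S[f]));r0[w==0]=1;fit.score=np.minimum(r0,1).mean();fit.per=[(k,x.round(2)) for (k,_,_),x in zip(pts(p),np.where(w>0,res(p[f]/S[f]),9).reshape(-1,24).mean(1))];r=res(p[f]/S[f])[w>0];return")
open('fit.py','w').write(s)
E
cat > m2.py <<'E'
import pickle;from fit import *
d=pickle.load(open("c0.pkl","rb"))
GB=('box',(-15,-28,0),(80,28,6),lambda a,b:(a[1]==b[1] and a[0]!=b[0]) or (a[0]==80 and b[0]==80))
GW=('box',(-68,-28,0),(-26,28,42),lambda a,b:a[0]==-68 and b[0]==-68)
RK=[('box',(-34,-77,-6),(78,35,0),lambda a,b:(a[1]==-77==b[1]) or (a[0]==b[0]))]
def go(name,parts,p0,pol,free=(0,1,3),**k):
    for cs in (d,{"top":d["top"]},{"scene":d["scene"]}):
        best=None
        for dy in (-6,-3,0,3):
          for dx in(-.006,0,.006):
            q=np.array(p0,float);q[3]+=dy;q[0]+=dx
            p,r,n,m=fit(cs,{'all':parts},q,free,pol,it=10,**k)
            if best is None or fit.score<best[0]: best=(fit.score,p,r,n,m,fit.per)
        s,p,r,n,m,per=best;print(name,list(cs),"mm",(p[:3]*1000).round(1),"yaw",p[3].round(2),"res",r.round(2),n,m,"score",s.round(2),[(k[0],float(v)) for k,v in per] if len(cs)>1 else '')
for ch in(True,False):
  go("gcoarse",[GB,GW],[.629,.233,.008,-9],-1,chroma=ch)
  go("gfine",[GB,GW],[.611,.1385,.008,-9],-1,chroma=ch)
go("rack",RK,[.609,-.198,.006,-5],-1)
go("trough",BOLT,[.612,-.146,.019,-5],1,rng=2.5)
go("open",BOLT,[.605,-.249,.019,-5],1,rng=2.5)
E
python3 m2.py 2>/dev/null
```

```text
gcoarse ['scene', 'top'] mm [629.  232.9   8. ] yaw -6.11 res 0.3 265 288 score 0.47 [('s', 0.05), ('s', 0.09), ('s', -0.14), ('s', 0.26), ('s', -0.03), ('s', 2.6), ('t', -0.43), ('t', -0.4), ('t', -0.96), ('t', 5.25), ('t', 0.0), ('t', -0.53)]
gcoarse ['top'] mm [628.2 231.6   8. ] yaw -4.53 res 0.42 122 144 score 0.56 
gcoarse ['scene'] mm [629.4 233.    8. ] yaw -6.26 res 0.2 136 144 score 0.36 
gfine ['scene', 'top'] mm [611.  138.5   8. ] yaw -8.17 res 0.4 243 288 score 0.53 [('s', -0.07), ('s', 0.09), ('s', -0.08), ('s', 5.06), ('s', 1.84), ('s', 4.53), ('t', -0.22), ('t', 0.99), ('t', -0.95), ('t', 2.54), ('t', 0.2), ('t', -0.32)]
gfine ['top'] mm [609.3 133.5   8. ] yaw -3.74 res 0.54 103 144 score 0.68 
gfine ['scene'] mm [611.5 138.9   8. ] yaw -8.77 res 0.3 115 144 score 0.49 
gcoarse ['scene', 'top'] mm [629.6 234.    8. ] yaw -5.41 res 0.4 194 288 score 0.61 [('s', 0.01), ('s', 0.38), ('s', -0.04), ('s', -0.23), ('s', 2.57), ('s', 9.0), ('t', 1.09), ('t', 5.27), ('t', 8.17), ('t', 9.0), ('t', 0.6), ('t', -0.04)]
gcoarse ['top'] mm [627.5 231.6   8. ] yaw -5.84 res 0.15 7
[... 1070 characters left out ...]
-0.39), ('t', -0.2), ('t', -0.78), ('t', -0.51), ('t', 5.25), ('t', 0.12), ('t', 0.04)]
trough ['top'] mm [ 613.5 -146.5   19. ] yaw -5.86 res 0.21 177 192 score 0.38 
trough ['scene'] mm [ 611.4 -151.6   19. ] yaw -15.09 res 0.38 149 192 score 0.58 
open ['scene', 'top'] mm [ 605.4 -249.3   19. ] yaw -6.71 res 0.3 297 384 score 0.55 [('s', 0.42), ('s', 4.79), ('s', 6.09), ('s', 0.06), ('s', 0.13), ('s', 7.01), ('s', 0.2), ('s', -0.56), ('t', -0.23), ('t', -0.32), ('t', 0.18), ('t', 9.0), ('t', 0.94), ('t', 1.96), ('t', -0.24), ('t', 0.24)]
open ['top'] mm [ 606.6 -249.8   19. ] yaw -1.87 res 0.38 158 192 score 0.5 
open ['scene'] mm [ 604.6 -247.5   19. ] yaw -5.89 res 0.2 146 192 score 0.5
```

```bash
cat > m3.py <<'E'
import pickle;from fit import *
from scipy.optimize import minimize
d=pickle.load(open("c0.pkl","rb"))
K=8
def hullmask(c,p,boxes,win):
    x,y,w,h=win;m=np.zeros((h*K,w*K),np.uint8)
    for lo,hi in boxes:
        uv=P(c,pose(p,box(lo,hi)));hp=cv2.convexHull(((uv+.5-[x,y])*K-.5).astype(np.float32))
        cv2.fillConvexPoly(m,np.round(hp*16).astype(np.int32),255,shift=4)
    return cv2.GaussianBlur(cv2.resize(m,(w,h),interpolation=cv2.INTER_AREA).astype(float)/255,(0,0),.7)
GBX=[((-68,-28,0),(80,28,6)),((-68,-28,0),(-62,28,42)),((-68,22,0),(-25,28,42)),((-68,-28,0),(-25,-22,42)),((30,-17,0),(74,17,28))]
board=[.6149,.188,.008,-11.77]
def setup(c):
    uv=P(c,pose(board,box((-90,-95,0),(90,95,0))));lo=np.floor(uv.min(0)).astype(int)-2;hi=np.ceil(uv.max(0)).astype(int)+3
    win=(*lo,*(hi-lo));im=c["image"][lo[1]:hi[1],lo[0]:hi[0]].astype(float)
    r=(im[...,0]+4)/(im[...,2]+4)
    bm=hullmask(c,board,[((-86,-91,0),(86,91,0))],win)>.95
    return win,r,bm
def run(cams,p0):
    S={k:setup(c) for k,c in cams.items()}
    def cost(v):
        t=0
        for k,c in cams.items():
            win,r,bm=S[k]
            m=np.clip(hullmask(c,[v[0]/1e3,v[1]/1e3,.008,v[2]],GBX,win)+hullmask(c,[v[3]/1e3,v[4]/1e3,.008,v[5]],GBX,win),0,1)[bm]
            y=r[bm];A=np.stack([m,1-m],1);co=np.linalg.lstsq(A,y,rcond=None)[0];t+=np.mean(np.abs(y-A@co))/abs(co[0]-co[1])
        return t
    best=min((minimize(cost,np.array(p0)+np.array(o),method='Powell',options=dict(xtol=.02,ftol=1e-6)) for o in ([0]*6,[2,2,3,2,2,3],[-2,-2,-3,-2,-2,-3])),key=lambda s:s.fun)
    return best.x.round(2),round(best.fun,4)
for cs in (d,{"top":d["top"]},{"scene":d["scene"]}): print(list(cs),*run(cs,[629.5,233.3,-8,611,138.6,-10]))
E
python3 m3.py
```

```text
['scene', 'top'] [631.48 233.83  -9.01 613.63 139.33 -12.08] 0.2422
['top'] [631.68 233.49  -8.11 613.46 139.68 -11.82] 0.1169
['scene'] [630.02 234.2   -9.1  615.02 139.23 -12.28] 0.1246
```

```bash
cat > m4.py <<'E'
from m3 import *
def fillh(c,m,pts,win,val):
    hp=cv2.convexHull(((P(c,pts)+.5-win[:2])*K-.5).astype(np.float32));cv2.fillConvexPoly(m,np.round(hp*16).astype(np.int32),val,shift=4)
def cyl(x0,x1,r):
    a=np.arange(0,2*np.pi,.3);return np.array([[x,r*np.cos(t),r*np.sin(t)] for x in(x0,x1) for t in a])
PARTS=[box((-58,-14,-14),(-38,14,14)),cyl(-38,-29,13),cyl(-29,12,9),cyl(12,72,11)]
def labels(c,v,win,dz=0):
    x,y,w,h=win;m=np.zeros((h*K,w*K),np.uint8)
    rk=[v[0]/1e3,v[1]/1e3,0,v[2]]
    fillh(c,m,pose(rk,box((-34,-77,0),(78,77,6))),win,1)
    fillh(c,m,pose(rk,box((-20,33.5,0),(78,36.5,33))),win,1)
    for b in (v[3:6],v[6:9]):
        for q in PARTS: fillh(c,m,pose([b[0]/1e3,b[1]/1e3,.019+dz,b[2]],q),win,2)
        if b is not v[6:9] and b[1]>-200: fillh(c,m,pose(rk,box((-20,67.5,0),(78,70.5,33))),win,1)
    return [cv2.GaussianBlur(cv2.resize((m==i).astype(np.float32),(w,h),interpolation=cv2.INTER_AREA),(0,0),.7) for i in(0,1,2)]
if __name__=="__main__":
  W={"top":(352,155,66,60),"scene":(222,170,70,55)}
  def run2(cams,p0):
    I={k:c["image"][W[k][1]:W[k][1]+W[k][3],W[k][0]:W[k][0]+W[k][2]].astype(float).mean(2).ravel() for k,c in cams.items()}
    def cost(v):
        t=0
        for k,c in cams.items():
            A=np.stack([l.ravel() for l in labels(c,v,W[k])],1);co=np.linalg.lstsq(A,I[k],rcond=None)[0];t+=np.mean(np.minimum(np.abs(I[k]-A@co),60))/100
        return t
    s=min((minimize(cost,np.array(p0)+o,method='Powell',options=dict(xtol=.02,ftol=1e-6)) for o in(0,1.5)),key=lambda s:s.fun);return s.x.round(1).tolist(),round(s.fun,4)
  for cs in (d,{"top":d["top"]},{"scene":d["scene"]}): print(list(cs),*run2(cs,[606,-196,-5.3,611.5,-145,-5.3,603,-248.5,-5.3]))
E
sed -i 's/^for cs in/if __name__=="__main__":\n  for cs in/' m3.py
python3 m4.py
```

```text
['scene', 'top'] [605.9, -196.3, -5.5, 609.9, -145.7, -5.3, 601.4, -249.6, -5.4] 0.1929
['top'] [605.6, -196.7, -6.0, 609.9, -145.9, -5.3, 602.9, -249.7, -5.4] 0.0517
['scene'] [606.7, -194.7, -5.8, 609.4, -144.7, -5.8, 600.6, -249.1, -5.0] 0.1385
```

Call:
play_rows:
  moves: "0 0 0 0 0 5;0 0 0 0 0 5;0 0 0 0 0 5;0 0 0 0 0 5;0 0 0 0 0 5;0 0 0 0 0 5;2.4 -3.1 0.5 0 0 0;2.4 -3.1 0.5 0 0 0"
  gripper: 6
  squeeze: 40

```text
clock: 0.77
ee_pos: [0.3222, -0.535, 0.1814]
tool_rot: [179.9, 0.1, -5.7]
ft_force: [1.7, 0.1, 0.8]
grip_width: 0.0599
gripper_force: 0.0
```

Call:
play_rows:
  moves: "2.4 -3.1 0.5 0 0 0;2.4 -3.1 0.5 0 0 0;2.4 -3.1 0.5 0 0 0;2.4 -3.1 0.5 0 0 0;2.4 -3.1 0.5 0 0 0;2.4 -3.1 0.5 0 0 0;2.4 -3.1 0.5 0 0 0;2.4 -3.1 0.5 0 0 0"

```text
clock: 1.43
ee_pos: [0.5397, -0.3029, 0.1413]
tool_rot: [-180.0, 0.0, -5.4]
ft_force: [0.7, -0.4, -0.0]
grip_width: 0.0599
gripper_force: 0.0
```

```bash
cat > go.py <<'E'
import sys,numpy as np
from cell import manip
from scipy.spatial.transform import Rotation as Ro
s=manip.observe();x,y,z,yaw=map(float,sys.argv[1:5])
R=Ro.from_euler('xyz',s["tool_rot"],degrees=True);T=Ro.from_euler('xyz',[180,0,yaw],degrees=True)
p=np.array(s["ee_pos"]);D=np.array([x,y,z])-p
print("t",round(s["clock"],2),"pose",(p*1e3).round(1),np.round(s["tool_rot"],2),"grip",round(s["grip_width"]*1e3,1),s["gripper_force"].__round__(1),"F",np.round(s["ft_force"],1),"j7",round(s["joint_pos"][6],1))
print("shift cm in present tool",(R.inv().apply(D)*100).round(2),"in final tool",(T.inv().apply(D)*100).round(2),"rot",np.degrees((R.inv()*T).as_rotvec()).round(2))
E
python3 go.py .596 -.2483 .0085 -5.4
```

```text
t 1.43 pose [ 539.7 -302.9  141.3] [-1.7998e+02  4.0000e-02 -5.3800e+00] grip 59.9 0.0 F [ 0.7 -0.4 -0. ] j7 -60.9
shift cm in present tool [ 5.1  -5.96 13.27] in final tool [ 5.09 -5.97 13.28] rot [-0.02  0.04  0.02]
```

Call:
play_rows:
  moves: "2.5 -2.9 1.5 0 0 0;2.5 -2.9 1.5 0 0 0;0 0 3 0 0 0;0 0 0 0 0 0;0 0 0 0 0 0;0 0 0 0 0 0"

```text
clock: 1.93
ee_pos: [0.5935, -0.2534, 0.0825]
tool_rot: [179.9, -0.0, -5.5]
ft_force: [0.3, -0.1, 0.1]
grip_width: 0.0597
gripper_force: 0.0
```

```bash
python3 go.py .596 -.2483 .0085 -5.4
```

```text
t 1.93 pose [ 593.5 -253.4   82.5] [179.92  -0.    -5.49] grip 59.7 0.0 F [ 0.3 -0.1  0.1] j7 -66.4
shift cm in present tool [ 0.2  -0.55  7.4 ] in final tool [ 0.2  -0.54  7.4 ] rot [ 0.08 -0.   -0.09]
```

Call:
play_rows:
  moves: "0.2 -0.55 1.5 0 0 0;0 0 2 0 0 0;0 0 1.5 0 0 0;0 0 1 0 0 0;0 0 0.8 0 0 0;0 0 0.5 0 0 0;0 0 0 0 0 0;0 0 0 0 0 0"

```text
clock: 2.6
ee_pos: [0.5969, -0.247, 0.0095]
tool_rot: [180.0, -0.1, -5.4]
ft_force: [-0.1, -0.2, 1.3]
grip_width: 0.0605
gripper_force: 0.0
```

```bash
python3 go.py .596 -.2483 .0085 -5.4; python3 - <<'E'
from cell import manip
import cv2,numpy as np
o=[]
for n,(x,y,w,h) in(("scene",(205,140,100,75)),("top",(345,140,80,60))):
    o.append(cv2.resize(manip.camera(n)["image"][y:y+h,x:x+w],(400,300),interpolation=cv2.INTER_CUBIC))
cv2.imwrite("pics/g1.png",np.hstack(o))
E
```

```text
t 2.6 pose [ 596.9 -247.     9.5] [ 1.7998e+02 -5.0000e-02 -5.4100e+00] grip 60.5 0.0 F [-0.1 -0.2  1.3] j7 -65.9
shift cm in present tool [-0.08  0.14  0.1 ] in final tool [-0.08  0.14  0.1 ] rot [ 0.02 -0.05 -0.01]
```

View pics/g1.png

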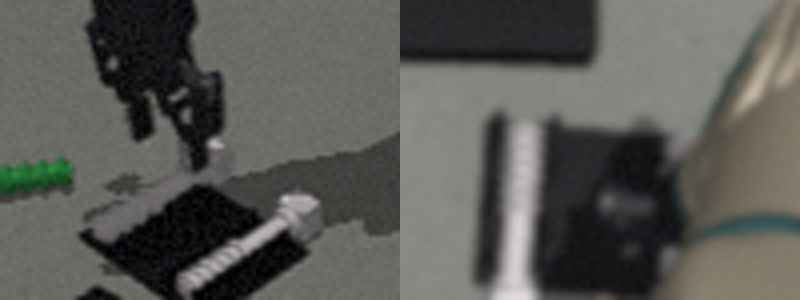

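The left panel shows the fingers straddling the open coarse bolt's shank near (200,165), just ahead of the head. Closing now.

Call:
play_rows:
  moves: "0 0.1 0 0 0 0;0 0 0 0 0 0;0 0 0 0 0 0;0 0 0 0 0 0;0 0 0 0 0 0;0 0 0 0 0 0;0 0 0 0 0 0;0 0 0 0 0 0"
  gripper: 0.8
  squeeze: 50

```text
clock: 3.37
ee_pos: [0.5965, -0.2474, 0.0088]
tool_rot: [-180.0, 0.0, -5.4]
ft_force: [-1.0, -0.3, -0.3]
grip_width: 0.0079
gripper_force: 0.0
```

Call:
play_rows:
  moves: "0 0 -0.3 0 0 0;0 0 -0.7 0 0 0;0 0 -1.5 0 0 0;0 0 -2 0 0 0;0 0 -2.5 0 0 0;0 0 -2.5 0 0 0;0 0 0 0 0 0;0 0 0 0 0 0"

```text
clock: 4.03
ee_pos: [0.5978, -0.248, 0.1062]
tool_rot: [179.9, -0.2, -5.4]
ft_force: [-0.4, -0.1, -0.0]
grip_width: 0.0079
gripper_force: 0.0
```

```bash
python3 go.py .6262 .2345 .12 -8.7
```

```text
t 4.03 pose [ 597.8 -248.   106.2] [179.94  -0.23  -5.38] grip 7.9 0.0 F [-0.4 -0.1 -0. ] j7 -67.0
shift cm in present tool [ -1.69 -48.3   -1.45] in final tool [ -4.5  -48.13  -1.38] rot [ 0.06 -0.24  3.32]
```

```bash
python3 - <<'E'
from cell import manip
import cv2,numpy as np,pickle
o=[];d={}
for n,(x,y,w,h) in(("scene",(205,130,100,75)),("top",(345,140,80,60))):
    d[n]=manip.camera(n);o.append(cv2.resize(d[n]["image"][y:y+h,x:x+w],(400,300),interpolation=cv2.INTER_CUBIC))
    print(n,np.abs(np.array(d[n]["tvec"])-np.array(pickle.load(open("c0.pkl","rb"))[n]["tvec"])).max())
from fit import P
for n in d: print(n,P(d[n],[manip.observe()["ee_pos"]]))
pickle.dump(d,open("c1.pkl","wb"))
cv2.imwrite("pics/g2.png",np.hstack(o))
E
```

```text
scene 0.0
top 0.0
scene [[244.7404607  164.70114489]]
top [[404.63016171 185.85637008]]
```

View pics/g2.png

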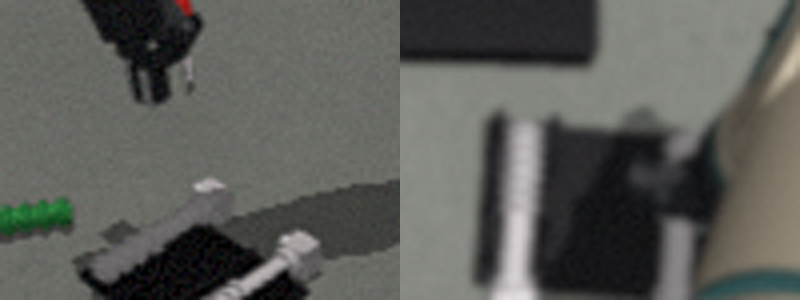

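The jaws are empty: opening is 8 mm and the bolt is still in place. In the left panel the shut tips show at about (150,100), which is full-image (242,155). The reported TCP projects to (245,165), so the tips really stand higher than reported. I'll find the true tip position by a light touch on the free bench and compare it with the images.

Call:
play_rows:
  moves: "-4 0 0 0 0 0;-4 0 0.6 0 0 0;-1 0 3 0 0 0;0 0 3 0 0 0;0 0 2 0 0 0;0 0 1 0 0 0;0 0 0.4 0 0 0;0 0 0.1 0 0 0"
  gripper: 0

```text
clock: 4.8
ee_pos: [0.5064, -0.2387, 0.0018]
tool_rot: [-180.0, 0.1, -5.4]
ft_force: [0.4, 0.7, -0.4]
grip_width: 0.0
gripper_force: 0.0
```

```bash
python3 go.py .506 -.24 0 -5.4; cat > tip.py <<'E'
from fit import *;from cell import manip
import pickle,sys
d0=pickle.load(open("c0.pkl","rb"));e=np.array(manip.observe()["ee_pos"])
for n in("scene","top"):
    c=manip.camera(n);df=np.abs(c["image"].astype(int)-d0[n]["image"]).sum(2);dark=(c["image"].sum(2)<150)&(df>60)
    q=P(c,[e])[0];x,y=q.round().astype(int)
    print(n,"TCP proj",q.round(1))
    for r in range(y-16,y+8,1):
        xs=np.where(dark[r,x-22:x+22])[0];print(r,(xs.min()+x-22,xs.max()+x-22,len(xs)) if len(xs) else '-',end=' | ')
    print()
    pickle.dump(c,open(f"last_{n}.pkl","wb"))
E
python3 tip.py
```

```text
t 4.8 pose [ 506.4 -238.7    1.8] [-1.7997e+02  1.0000e-01 -5.3700e+00] grip 0.0 0.0 F [ 0.4  0.7 -0.4] j7 -62.2
shift cm in present tool [-0.02  0.13  0.18] in final tool [-0.02  0.13  0.18] rot [-0.03  0.1   0.03]
scene TCP proj [269.3 176.7]
161 (np.int64(267), np.int64(271), 5) | 162 (np.int64(268), np.int64(271), 4) | 163 (np.int64(268), np.int64(271), 4) | 164 (np.int64(268), np.int64(271), 4) | 165 (np.int64(268), np.int64(271), 4) | 166 (np.int64(268), np.int64(271), 4) | 167 (np.int64(268), np.int64(271), 4) | 168 (np.int64(269), np.int64(270), 2) | 169 - | 170 - | 171 - | 172 - | 173 - | 174 - | 175 - | 176 - | 177 - | 178 - | 179 - | 180 - | 181 - | 182 - | 183 - | 184 - | 
top TCP proj [396.8 218.7]
203 - | 204 - | 205 (np.int64(397), np.int64(397), 1) | 206 (np.int64(396), np.int64(397), 2) | 207 (np.int64(396), np.int64(397), 2) | 208 (np.int64(395), np.int64(397), 3) | 209 (np.int64(385), np.int64(397), 8) | 210 (np.int64(385), np.int64(397), 10) | 211 (np.int64(392), np.int64(397), 6) | 212 (np.int64(392), np.int64(397), 6) | 213 (np.int64(391), np.int64(398), 8) | 214 (np.int64(385), np.int64(398), 14) | 215 (np.int64(384), np.int64(396), 13) | 216 (np.int64(386), np.int64(395), 10) | 217 (np.int64(390), np.int64(394), 5) | 218 (np.int64(392), np.int64(393), 2) | 219 - | 220 - | 221 - | 222 - | 223 - | 224 - | 225 - | 226 - |
```

Call:
play_rows:
  moves: "0 0 0.2 0 0 0;0 0 0.2 0 0 0;0 0 0 0 0 0"

```text
clock: 5.15
ee_pos: [0.5073, -0.239, -0.0008]
tool_rot: [180.0, -0.0, -5.4]
ft_force: [-0.7, -0.3, -0.8]
grip_width: 0.0
gripper_force: 0.0
```

Call:
play_rows:
  moves: "0 0 0.15 0 0 0;0 0 0 0 0 0"

```text
clock: 5.32
ee_pos: [0.5069, -0.2389, -0.0026]
tool_rot: [180.0, -0.0, -5.4]
ft_force: [-0.6, 0.3, -0.7]
grip_width: -0.0002
gripper_force: 0.0
```

Call:
play_rows:
  moves: "0 0 0.3 0 0 0;0 0 0.3 0 0 0;0 0 0 0 0 0"

```text
clock: 5.57
ee_pos: [0.5065, -0.2387, -0.0093]
tool_rot: [-180.0, 0.1, -5.4]
ft_force: [0.0, 0.3, 0.4]
grip_width: 0.0003
gripper_force: 0.0
```

Call:
play_rows:
  moves: "0 0 0.3 0 0 0;0 0 0.3 0 0 0;0 0 0 0 0 0"

```text
clock: 5.82
ee_pos: [0.5065, -0.2387, -0.0154]
tool_rot: [-180.0, 0.1, -5.4]
ft_force: [0.1, 0.6, 0.1]
grip_width: 0.0002
gripper_force: 0.0
```

```bash
python3 tip.py|head -2
```

```text
scene TCP proj [269.7 180.6]
165 (np.int64(266), np.int64(272), 7) | 166 (np.int64(268), np.int64(271), 4) | 167 (np.int64(268), np.int64(271), 4) | 168 (np.int64(268), np.int64(271), 4) | 169 (np.int64(269), np.int64(272), 4) | 170 (np.int64(269), np.int64(272), 4) | 171 (np.int64(269), np.int64(271), 3) | 172 (np.int64(269), np.int64(270), 2) | 173 - | 174 - | 175 - | 176 - | 177 - | 178 - | 179 - | 180 - | 181 - | 182 - | 183 - | 184 - | 185 - | 186 - | 187 - | 188 (np.int64(253), np.int64(260), 2) |
```

Call:
play_rows:
  moves: "0 0 0.4 0 0 0;0 0 0.3 0 0 0;0 0 0 0 0 0"

```text
clock: 6.17
ee_pos: [0.5065, -0.2387, -0.0223]
tool_rot: [-180.0, 0.1, -5.4]
ft_force: [-0.5, 0.2, -0.4]
grip_width: 0.0004
gripper_force: 0.0
```

Call:
play_rows:
  moves: "0 0 0.3 0 0 0;0 0 0 0 0 0"

```text
clock: 6.33
ee_pos: [0.5066, -0.2388, -0.0252]
tool_rot: [-180.0, 0.0, -5.4]
ft_force: [0.3, -0.8, -0.9]
grip_width: 0.0
gripper_force: 0.0
```

```bash
python3 tip.py|head -2
```

```text
scene TCP proj [269.9 182.8]
167 (np.int64(266), np.int64(272), 7) | 168 (np.int64(267), np.int64(272), 6) | 169 (np.int64(269), np.int64(272), 4) | 170 (np.int64(269), np.int64(272), 4) | 171 (np.int64(269), np.int64(272), 4) | 172 (np.int64(269), np.int64(272), 4) | 173 (np.int64(269), np.int64(272), 4) | 174 (np.int64(269), np.int64(271), 3) | 175 (np.int64(270), np.int64(270), 1) | 176 - | 177 - | 178 - | 179 - | 180 - | 181 - | 182 - | 183 - | 184 - | 185 - | 186 - | 187 - | 188 (np.int64(260), np.int64(260), 1) | 189 (np.int64(258), np.int64(262), 3) | 190 (np.int64(252), np.int64(263), 3) |
```

Call:
play_rows:
  moves: "0 0 0.15 0 0 0;0 0 0.15 0 0 0;0 0 0 0 0 0"

```text
clock: 6.68
ee_pos: [0.5068, -0.2389, -0.0279]
tool_rot: [-180.0, 0.0, -5.4]
ft_force: [-0.5, 0.1, 0.1]
grip_width: -0.0002
gripper_force: 0.0
```

Call:
play_rows:
  moves: "0 0 0.15 0 0 0;0 0 0 0 0 0"

```text
clock: 6.85
ee_pos: [0.5068, -0.2389, -0.0294]
tool_rot: [-180.0, 0.0, -5.4]
ft_force: [0.2, -0.2, -0.2]
grip_width: -0.0001
gripper_force: 0.0
```

Call:
play_rows:
  moves: "0 0 0.1 0 0 0;0 0 0 0 0 0"

```text
clock: 7.02
ee_pos: [0.5068, -0.2389, -0.0303]
tool_rot: [-180.0, 0.0, -5.4]
ft_force: [0.2, 1.0, 0.1]
grip_width: -0.0
gripper_force: 0.0
```

Call:
play_rows:
  moves: "0 0 0.1 0 0 0;0 0 0 0 0 0"

```text
clock: 7.18
ee_pos: [0.5068, -0.2389, -0.0313]
tool_rot: [-180.0, 0.0, -5.4]
ft_force: [-0.1, 0.3, -0.6]
grip_width: -0.0003
gripper_force: 0.0
```

Call:
play_rows:
  moves: "0 0 0.1 0 0 0;0 0 0 0 0 0"

```text
clock: 7.35
ee_pos: [0.5068, -0.2389, -0.0323]
tool_rot: [-180.0, 0.0, -5.4]
ft_force: [-0.5, 0.5, -1.0]
grip_width: 0.0002
gripper_force: 0.0
```

Call:
play_rows:
  moves: "0 0 0.1 0 0 0;0 0 0 0 0 0"

```text
clock: 7.52
ee_pos: [0.5068, -0.2389, -0.0333]
tool_rot: [-180.0, 0.0, -5.4]
ft_force: [0.3, 0.3, 0.3]
grip_width: 0.0002
gripper_force: 0.0
```

```bash
python3 tip.py
```

```text
scene TCP proj [270.1 184.7]
169 (np.int64(266), np.int64(273), 8) | 170 (np.int64(266), np.int64(272), 6) | 171 (np.int64(269), np.int64(272), 4) | 172 (np.int64(269), np.int64(272), 4) | 173 (np.int64(269), np.int64(272), 4) | 174 (np.int64(269), np.int64(273), 5) | 175 (np.int64(269), np.int64(273), 5) | 176 (np.int64(269), np.int64(271), 3) | 177 (np.int64(270), np.int64(270), 1) | 178 - | 179 - | 180 - | 181 - | 182 - | 183 - | 184 - | 185 - | 186 - | 187 - | 188 (np.int64(259), np.int64(260), 2) | 189 (np.int64(261), np.int64(261), 1) | 190 (np.int64(257), np.int64(263), 2) | 191 (np.int64(265), np.int64(265), 1) | 192 - | 
top TCP proj [395.  219.6]
204 - | 205 - | 206 - | 207 (np.int64(395), np.int64(395), 1) | 208 (np.int64(394), np.int64(395), 2) | 209 (np.int64(393), np.int64(395), 3) | 210 (np.int64(392), np.int64(395), 4) | 211 (np.int64(383), np.int64(395), 10) | 212 (np.int64(385), np.int64(395), 9) | 213 (np.int64(390), np.int64(395), 6) | 214 (np.int64(390), np.int64(394), 5) | 215 (np.int64(383), np.int64(394), 11) | 216 (np.int64(383), np.int64(394), 12) | 217 (np.int64(383), np.int64(393), 11) | 218 (np.int64(387), np.int64(393), 7) | 219 (np.int64(390), np.int64(392), 3) | 220 (np.int64(392), np.int64(392), 1) | 221 - | 222 - | 223 - | 224 - | 225 - | 226 - | 227 - |
```

Call:
play_rows:
  moves: "0 0 0.1 0 0 0;0 0 0 0 0 0"

```text
clock: 7.78
ee_pos: [0.5068, -0.2389, -0.0343]
tool_rot: [-180.0, 0.0, -5.4]
ft_force: [0.2, 0.8, 0.3]
grip_width: 0.0003
gripper_force: 0.0
```

Call:
play_rows:
  moves: "0 0 0.1 0 0 0;0 0 0 0 0 0"

```text
clock: 7.95
ee_pos: [0.5068, -0.2389, -0.0353]
tool_rot: [-180.0, 0.0, -5.4]
ft_force: [-0.5, 0.4, -0.6]
grip_width: 0.0001
gripper_force: 0.0
```

Call:
play_rows:
  moves: "0 0 0.1 0 0 0;0 0 0 0 0 0"

```text
clock: 8.12
ee_pos: [0.5068, -0.2389, -0.0363]
tool_rot: [-180.0, 0.0, -5.4]
ft_force: [1.0, 0.1, 0.6]
grip_width: 0.0004
gripper_force: 0.0
```

Call:
play_rows:
  moves: "0 0 0.1 0 0 0;0 0 0 0 0 0"

```text
clock: 8.28
ee_pos: [0.5068, -0.2389, -0.0373]
tool_rot: [-180.0, 0.0, -5.4]
ft_force: [0.7, 0.8, 0.3]
grip_width: -0.0002
gripper_force: 0.0
```

Call:
play_rows:
  moves: "0 0 0.1 0 0 0;0 0 0 0 0 0"

```text
clock: 8.45
ee_pos: [0.5068, -0.2389, -0.0383]
tool_rot: [-180.0, 0.0, -5.4]
ft_force: [0.6, -0.7, -0.6]
grip_width: -0.0001
gripper_force: 0.0
```

Call:
play_rows:
  moves: "0 0 0.1 0 0 0;0 0 0 0 0 0"

```text
clock: 8.62
ee_pos: [0.5068, -0.2389, -0.0393]
tool_rot: [-180.0, 0.0, -5.4]
ft_force: [-1.0, -1.2, 0.2]
grip_width: -0.0002
gripper_force: 0.0
```

Call:
play_rows:
  moves: "0 0 0.1 0 0 0;0 0 0 0 0 0"

```text
clock: 8.78
ee_pos: [0.5069, -0.2389, -0.0394]
tool_rot: [-180.0, -0.0, -5.4]
ft_force: [-1.0, 1.2, 7.1]
grip_width: 0.0001
gripper_force: 3.9
```

```bash
python3 tip.py|head -2; python3 - <<'E'
import pickle,cv2,numpy as np
o=[]
for n,(x,y,w,h) in(("scene",(225,120,100,75)),("top",(360,170,80,60))):
    o.append(cv2.resize(pickle.load(open(f"last_{n}.pkl","rb"))["image"][y:y+h,x:x+w],(400,300),interpolation=cv2.INTER_CUBIC))
cv2.imwrite("pics/g3.png",cv2.convertScaleAbs(np.hstack(o),alpha=1.6))
E
```

```text
scene TCP proj [270.3 186. ]
170 (np.int64(266), np.int64(273), 8) | 171 (np.int64(266), np.int64(273), 8) | 172 (np.int64(269), np.int64(272), 4) | 173 (np.int64(269), np.int64(272), 4) | 174 (np.int64(269), np.int64(273), 5) | 175 (np.int64(269), np.int64(273), 5) | 176 (np.int64(269), np.int64(273), 5) | 177 (np.int64(269), np.int64(272), 4) | 178 (np.int64(270), np.int64(271), 2) | 179 - | 180 - | 181 - | 182 - | 183 - | 184 - | 185 - | 186 - | 187 - | 188 (np.int64(253), np.int64(260), 2) | 189 (np.int64(261), np.int64(261), 1) | 190 (np.int64(257), np.int64(257), 1) | 191 (np.int64(265), np.int64(265), 1) | 192 - | 193 - |
```

View pics/g3.png

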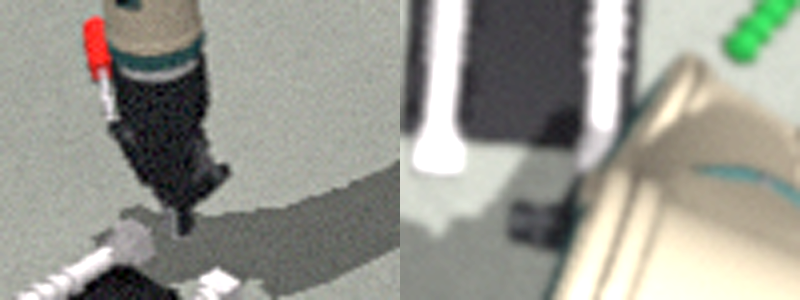

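Contact came at a reported z of -39 mm, so reported heights are 39 mm too low. In the left panel the tips touch the bench at about (180,232), with the lateral position right to a few mm. From here I add that offset to every height.

Call:
play_rows:
  moves: "0 0 -3.5 0 0 0;0 0 -3.5 0 0 0;0 0 -3 0 0 0;3.02 0.07 0 0 0 0;3.02 0.07 0 0 0 0;3.02 0.07 0 0 0 0;0 0 2 0 0 0;0 0 2 0 0 0"
  gripper: 6

```text
clock: 9.55
ee_pos: [0.6004, -0.2497, 0.0205]
tool_rot: [179.9, -0.3, -5.3]
ft_force: [-1.2, -0.5, -0.7]
grip_width: 0.0598
gripper_force: 0.0
```

Call:
play_rows:
  moves: "0 0 2 0 0 0;0 0 1 0 0 0;0 0 1 0 0 0;0 0 0.6 0 0 0;0 0 0.2 0 0 0;0 0 0 0 0 0;0 0 0 0 0 0"

```text
clock: 10.13
ee_pos: [0.5975, -0.2498, -0.0274]
tool_rot: [180.0, -0.1, -5.4]
ft_force: [-0.0, -0.6, 0.6]
grip_width: 0.0598
gripper_force: 0.0
```

```bash
python3 go.py .597 -.2495 -.031 -5.4
```

```text
t 10.13 pose [ 597.5 -249.8  -27.4] [ 1.7998e+02 -7.0000e-02 -5.3800e+00] grip 59.8 0.0 F [-0.  -0.6  0.6] j7 -65.0
shift cm in present tool [-0.05 -0.03  0.36] in final tool [-0.05 -0.03  0.36] rot [ 0.02 -0.07  0.02]
```

Call:
play_rows:
  moves: "0 0 0.15 0 0 0;0 0 0.15 0 0 0;0 0 0 0 0 0"

```text
clock: 10.38
ee_pos: [0.5971, -0.2495, -0.0309]
tool_rot: [180.0, -0.0, -5.4]
ft_force: [0.1, -0.7, -0.4]
grip_width: 0.0598
gripper_force: 0.0
```

Call:
play_rows:
  moves: "0 0 0 0 0 0;0 0 0 0 0 0;0 0 0 0 0 0;0 0 0 0 0 0;0 0 0 0 0 0;0 0 0 0 0 0;0 0 0 0 0 0;0 0 0 0 0 0"
  gripper: 0.8
  squeeze: 50

```text
clock: 11.05
ee_pos: [0.597, -0.2498, -0.0309]
tool_rot: [180.0, -0.0, -5.4]
ft_force: [-1.1, -0.5, 2.7]
grip_width: 0.0163
gripper_force: 48.7
```

```bash
python3 go.py .597 -.2495 -.031 -5.4
```

```text
t 11.05 pose [ 597.  -249.8  -30.9] [ 1.7998e+02 -2.0000e-02 -5.3800e+00] grip 16.3 48.7 F [-1.1 -0.5  2.7] j7 -65.0
shift cm in present tool [-0.   -0.03  0.01] in final tool [-0.   -0.03  0.01] rot [ 0.02 -0.02  0.02]
```

Call:
play_rows:
  moves: "0 0 -0.3 0 0 0;0 0 -0.7 0 0 0;0 0 -1.5 0 0 0;0 0 -2 0 0 0;0 0 -2 0 0 0;0 0 -1.5 0 0 3.3;0 0 0 0 0 0"

```text
clock: 11.63
ee_pos: [0.5997, -0.2507, 0.0534]
tool_rot: [179.9, -0.4, -8.8]
ft_force: [-0.2, -0.8, -0.6]
grip_width: 0.0159
gripper_force: 48.8
```

```bash
python3 go.py .6268 .2330 .05 -8.7
```

```text
t 11.63 pose [ 599.7 -250.7   53.4] [179.91  -0.4   -8.76] grip 15.9 48.8 F [-0.2 -0.8 -0.6] j7 -68.4
shift cm in present tool [ -4.69 -48.22   0.23] in final tool [ -4.64 -48.22   0.34] rot [ 0.09 -0.4  -0.06]
```

Call:
play_rows:
  moves: "-0.2 -2 0 0 0 0;-0.36 -3.7 0 0 0 0;-0.36 -3.7 0 0 0 0;-0.36 -3.7 0 0 0 0;-0.36 -3.7 0 0 0 0;-0.36 -3.7 0 0 0 0;-0.36 -3.7 0 0 0 0;-0.36 -3.7 0 0 0 0"

```text
clock: 12.3
ee_pos: [0.6115, 0.0324, 0.0486]
tool_rot: [-180.0, 0.0, -8.6]
ft_force: [-0.3, -0.2, -1.9]
grip_width: 0.0162
gripper_force: 48.9
```

Call:
play_rows:
  moves: "-0.36 -3.7 0 0 0 0;-0.36 -3.7 0 0 0 0;-0.36 -3.7 0 0 0 0;-0.36 -3.7 0 0 0 0;-0.3 -3 0 0 0 0;-0.2 -2 0 0 0 0;0 0 0 0 0 0;0 0 0 0 0 0"

```text
clock: 12.97
ee_pos: [0.6217, 0.2313, 0.0482]
tool_rot: [-180.0, 0.1, -8.4]
ft_force: [-0.7, -0.7, -1.8]
grip_width: 0.0163
gripper_force: 49.0
```

```bash
python3 go.py .6268 .2330 .05 -8.7
```

```text
t 12.97 pose [621.7 231.3  48.2] [-1.7999e+02  7.0000e-02 -8.4000e+00] grip 16.3 49.0 F [-0.7 -0.7 -1.8] j7 -107.0
shift cm in present tool [ 0.48 -0.24 -0.18] in final tool [ 0.48 -0.25 -0.18] rot [-0.01  0.07  0.3 ]
```

Call:
play_rows:
  moves: "0.48 -0.25 1 0 0 0.3;0 0 1 0 0 0;0 0 0.8 0 0 0;0 0 0.3 0 0 0;0 0 0 0 0 0;0 0 0 0 0 0"

```text
clock: 13.47
ee_pos: [0.6277, 0.23, 0.0173]
tool_rot: [180.0, 0.0, -9.0]
ft_force: [-0.8, -0.0, -1.8]
grip_width: 0.0162
gripper_force: 49.0
```

```bash
python3 go.py .6268 .2330 .0161 -8.7; python3 - <<'E'
from ov import *;from m3 import GBX;from m4 import PARTS;from cell import manip
d={n:manip.camera(n) for n in("scene","top")}
import pickle;pickle.dump(d,open("c2.pkl","wb"))
s=manip.observe();zb=s["ee_pos"][2]+.0394+.0105;print("axis z",zb)
bp=[.6312,.2338,zb,-8.7]
o=[]
for n,(x,y,w,h) in(("scene",(320,195,100,75)),("top",(225,140,80,60))):
    f=400/w
    for ov in(0,1):
        im=cv2.resize(d[n]["image"][y:y+h,x:x+w],(400,300),interpolation=cv2.INTER_CUBIC)
        if ov:
            for q in PARTS:
                uv=(P(d[n],pose(bp,q))-[x,y]+.5)*f;cv2.polylines(im,[cv2.convexHull(uv.astype(np.float32)).astype(np.int32)],True,(0,0,255),1)
            for lo,hi in GBX[:2]:
                uv=(P(d[n],pose([.6312,.2338,.008,-8.7],box(lo,hi)))-[x,y]+.5)*f;cv2.polylines(im,[cv2.convexHull(uv.astype(np.float32)).astype(np.int32)],True,(0,255,0),1)
        o.append(im)
cv2.imwrite("pics/h1.png",np.vstack([np.hstack(o[:2]),np.hstack(o[2:])]))
E
```

```text
t 13.47 pose [627.7 230.   17.3] [ 1.7996e+02  5.0000e-02 -9.0200e+00] grip 16.2 49.0 F [-0.8 -0.  -1.8] j7 -106.8
shift cm in present tool [-0.13 -0.28  0.12] in final tool [-0.13 -0.28  0.12] rot [ 0.04  0.05 -0.32]
axis z 0.06805119539564444
```

View pics/h1.png

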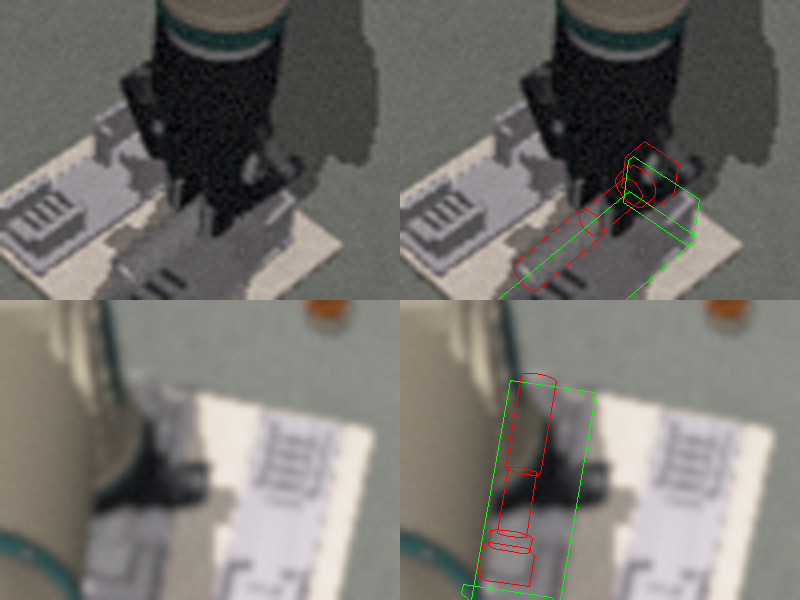

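The scene panel shows the held bolt from (205,205) to (130,275), close to the red prediction and over the coarse gauge, three teeth, at (150,285). I'll correct the small offset and lower it while feeling the force.

Call:
play_rows:
  moves: "-0.1 -0.28 0 0 0 -0.3;0 0 0 0 0 0;0 0 0 0 0 0;0 0 0 0 0 0"

```text
clock: 13.9
ee_pos: [0.6274, 0.234, 0.0181]
tool_rot: [-180.0, -0.0, -8.7]
ft_force: [-0.1, -0.5, -1.5]
grip_width: 0.0164
gripper_force: 49.0
```

```bash
python3 go.py .6268 .2330 -.0119 -8.7
```

```text
t 13.9 pose [627.4 234.   18.1] [-1.7999e+02 -2.0000e-02 -8.6500e+00] grip 16.4 49.0 F [-0.1 -0.5 -1.5] j7 -106.8
shift cm in present tool [-0.05  0.11  3.  ] in final tool [-0.05  0.11  3.  ] rot [-0.01 -0.02  0.05]
```

Call:
play_rows:
  moves: "-0.05 0.1 0.5 0 0 0;0 0 0.5 0 0 0;0 0 0.4 0 0 0;0 0 0 0 0 0;0 0 0 0 0 0"

```text
clock: 14.32
ee_pos: [0.6263, 0.2326, 0.0032]
tool_rot: [180.0, 0.1, -8.7]
ft_force: [-0.2, -0.2, -1.2]
grip_width: 0.0166
gripper_force: 49.0
```

Call:
play_rows:
  moves: "0 0 0.3 0 0 0;0 0 0.2 0 0 0;0 0 0 0 0 0"

```text
clock: 14.57
ee_pos: [0.6264, 0.2327, -0.0016]
tool_rot: [180.0, 0.0, -8.7]
ft_force: [-0.2, -0.1, -1.5]
grip_width: 0.0162
gripper_force: 49.0
```

Call:
play_rows:
  moves: "0 0 0.2 0 0 0;0 0 0.1 0 0 0;0 0 0 0 0 0"

```text
clock: 14.82
ee_pos: [0.6265, 0.2328, -0.0044]
tool_rot: [180.0, 0.0, -8.7]
ft_force: [-0.5, 0.0, -1.5]
grip_width: 0.0163
gripper_force: 49.0
```

```bash
python3 go.py .6268 .2330 -.0119 -8.7
```

```text
t 14.82 pose [626.5 232.8  -4.4] [ 1.7999e+02  2.0000e-02 -8.6800e+00] grip 16.3 49.0 F [-0.5  0.  -1.5] j7 -106.4
shift cm in present tool [ 0.02 -0.03  0.75] in final tool [ 0.02 -0.03  0.75] rot [0.01 0.02 0.02]
```

Call:
play_rows:
  moves: "0 0 0.15 0 0 0;0 0 0.15 0 0 0;0 0 0 0 0 0"

```text
clock: 15.07
ee_pos: [0.6265, 0.2327, -0.0075]
tool_rot: [180.0, 0.0, -8.7]
ft_force: [0.1, -0.1, -1.1]
grip_width: 0.0159
gripper_force: 49.0
```

Call:
play_rows:
  moves: "0 0 0.1 0 0 0;0 0 0 0 0 0"

```text
clock: 15.23
ee_pos: [0.6267, 0.2328, -0.0083]
tool_rot: [180.0, 0.0, -8.7]
ft_force: [0.3, -0.1, -1.7]
grip_width: 0.0162
gripper_force: 49.0
```

Call:
play_rows:
  moves: "0 0 0.1 0 0 0;0 0 0 0 0 0"

```text
clock: 15.4
ee_pos: [0.6266, 0.2328, -0.0093]
tool_rot: [180.0, 0.0, -8.7]
ft_force: [-0.9, 0.4, -1.0]
grip_width: 0.0161
gripper_force: 49.0
```

Call:
play_rows:
  moves: "0 0 0.1 0 0 0;0 0 0 0 0 0"

```text
clock: 15.57
ee_pos: [0.6264, 0.2329, -0.0102]
tool_rot: [180.0, 0.0, -8.7]
ft_force: [-1.2, -0.1, -0.7]
grip_width: 0.0159
gripper_force: 49.1
```

Call:
play_rows:
  moves: "0 0 0.1 0 0 0;0 0 0 0 0 0"

```text
clock: 15.73
ee_pos: [0.6264, 0.2329, -0.0106]
tool_rot: [-180.0, 0.0, -8.7]
ft_force: [-2.5, 0.3, 3.9]
grip_width: 0.0162
gripper_force: 49.6
```

Call:
play_rows:
  moves: "0 0 0.1 0 0 0;0 0 0 0 0 0"

```text
clock: 15.9
ee_pos: [0.6264, 0.233, -0.0108]
tool_rot: [-180.0, 0.0, -8.7]
ft_force: [-4.1, 0.7, 9.0]
grip_width: 0.0161
gripper_force: 50.2
```

Call:
play_rows:
  moves: "-0.05 0 0 0 0 0;0 0 0 0 0 0"

```text
clock: 16.07
ee_pos: [0.6265, 0.233, -0.0108]
tool_rot: [-180.0, -0.0, -8.7]
ft_force: [-4.1, -0.4, 7.7]
grip_width: 0.0161
gripper_force: 50.0
```

Call:
play_rows:
  moves: "-0.05 0 0 0 0 0;0 0 0.05 0 0 0;0 0 0 0 0 0"

```text
clock: 16.32
ee_pos: [0.6265, 0.233, -0.0108]
tool_rot: [-180.0, -0.1, -8.7]
ft_force: [-2.4, -2.1, 9.9]
grip_width: 0.0157
gripper_force: 50.3
```

Call:
play_rows:
  moves: "-0.1 0 0 0 0 0;0 0 0 0 0 0"

```text
clock: 16.48
ee_pos: [0.6263, 0.2332, -0.0111]
tool_rot: [-179.9, -0.2, -8.7]
ft_force: [-0.1, -0.9, 6.0]
grip_width: 0.0159
gripper_force: 49.7
```

Call:
play_rows:
  moves: "-0.1 0 0 0 0 0;0 0 0 0 0 0"

```text
clock: 16.65
ee_pos: [0.625, 0.2333, -0.0119]
tool_rot: [-180.0, -0.1, -8.7]
ft_force: [0.8, -0.9, 1.7]
grip_width: 0.0158
gripper_force: 49.2
```

```bash
python3 go.py .6268 .2330 -.0119 -8.7;python3 -c "
from cell import manip;print(manip.observe()['moment'])"
```

```text
t 16.65 pose [625.  233.3 -11.9] [-1.7995e+02 -1.4000e-01 -8.6900e+00] grip 15.8 49.2 F [ 0.8 -0.9  1.7] j7 -106.3
shift cm in present tool [0.18 0.   0.  ] in final tool [0.18 0.   0.  ] rot [-0.05 -0.14  0.01]
[-2.11569250e-04 -3.29232148e-01 -1.90104366e-02]
```

Call:
play_rows:
  moves: "0 0 0.05 0 0 0;0 0 0 0 0 0"

```text
clock: 16.82
ee_pos: [0.625, 0.2333, -0.0121]
tool_rot: [-180.0, -0.1, -8.7]
ft_force: [-0.0, -0.6, 7.7]
grip_width: 0.0162
gripper_force: 50.0
```

Call:
play_rows:
  moves: "0 0 -0.05 0 0 0;0 0 0 0 0 0;0 0 0 0 0 0;0 0 0 0 0 0;0 0 0 0 0 0;0 0 0 0 0 0"
  gripper: 3.5
  squeeze: 20

```text
clock: 17.32
ee_pos: [0.6235, 0.2332, -0.013]
tool_rot: [180.0, 0.0, -8.7]
ft_force: [-0.0, 0.8, 0.6]
grip_width: 0.0351
gripper_force: 0.0
```

```bash
python3 go.py .6268 .2330 .06 -5.4
```

```text
t 17.32 pose [623.5 233.2 -13. ] [ 1.7999e+02  2.0000e-02 -8.6700e+00] grip 35.1 0.0 F [-0.   0.8  0.6] j7 -106.3
shift cm in present tool [ 0.32 -0.03 -7.3 ] in final tool [ 0.33 -0.01 -7.3 ] rot [ 0.01  0.02 -3.27]
```

Call:
play_rows:
  moves: "0 0 -0.5 0 0 0;0 0 -1.5 0 0 0;0 0 -2.5 0 0 0;0 0 -3 0 0 0;0 0 -1 0 0 -3.3;0 2 0 0 0 0;-0.7 3.5 0 0 0 0;-0.7 3.5 0 0 0 0"

```text
clock: 17.98
ee_pos: [0.602, 0.1457, 0.0742]
tool_rot: [-179.9, -0.2, -5.2]
ft_force: [0.7, -2.1, -0.3]
grip_width: 0.0348
gripper_force: 0.0
```

Call:
play_rows:
  moves: "-0.7 3.6 0 0 0 0;-0.7 3.6 0 0 0 0;-0.7 3.6 0 0 0 0;-0.7 3.6 0 0 0 0;-0.7 3.6 0 0 0 0;-0.7 3.6 0 0 0 0;0 2 0 0 0 0;0 0 0 0 0 0"
  gripper: 6

```text
clock: 18.65
ee_pos: [0.5368, -0.0934, 0.0741]
tool_rot: [179.8, -0.1, -5.9]
ft_force: [0.2, -0.1, 0.6]
grip_width: 0.0598
gripper_force: 0.0
```

```bash
python3 go.py .5616 -.1418 -.0334 -5.4; cat > chk.py <<'E'
# scan seated/held bolt pose by rendering: print cost vs offsets in each view
from m4 import *
import pickle,sys
from cell import manip
def bm(c,p,win):
    x,y,w,h=win;m=np.zeros((h*K,w*K),np.uint8)
    for q in PARTS: fillh(c,m,pose(p,q),win,1)
    return cv2.GaussianBlur(cv2.resize(m.astype(np.float32),(w,h),interpolation=cv2.INTER_AREA),(0,0),.7)
def seat(c0,c1,g,n):
    uv=P(c1,pose(g,box((-70,-30,0),(85,30,50))));lo=np.floor(uv.min(0)).astype(int);hi=np.ceil(uv.max(0)).astype(int)
    win=(*lo,*(hi-lo));sl=np.s_[lo[1]:hi[1],lo[0]:hi[0]]
    df=np.abs(c1["image"].astype(float)-c0["image"]).sum(2)[sl]
    def cost(v):
        m=bm(c1,[g[0]+v[0]/1e3,g[1]+v[1]/1e3,g[2]+(30+v[2])/1e3,g[3]+v[3]],win);return -np.corrcoef(m.ravel(),df.ravel())[0,1]
    for z in (0,4):
        s=minimize(lambda u:cost([u[0],u[1],z,u[2]]),[0,0,0],method='Powell');print(n,"z+",z,"dx,dy,dyaw",s.x.round(1),"corr",-round(s.fun,3))
if __name__=="__main__":
    d0=pickle.load(open("c0.pkl","rb"))
    g={"coarse":[.6312,.2338,.008,-8.7],"fine":[.6138,.1394,.008,-12.0]}[sys.argv[1]]
    for n in("scene","top"): seat(d0[n],manip.camera(n),g,n)
E
python3 chk.py coarse
```

```text
t 18.65 pose [536.8 -93.4  74.1] [ 1.7978e+02 -1.3000e-01 -5.9000e+00] grip 59.8 0.0 F [ 0.2 -0.1  0.6] j7 -76.8
shift cm in present tool [ 2.94  4.51 10.78] in final tool [ 2.93  4.58 10.75] rot [ 0.22 -0.13 -0.5 ]
scene z+ 0 dx,dy,dyaw [1.  4.6 0.8] corr 0.699
scene z+ 4 dx,dy,dyaw [4.3 6.3 1.1] corr 0.7
top z+ 0 dx,dy,dyaw [-7.6 -4.1  1.9] corr 0.738
top z+ 4 dx,dy,dyaw [-8.4 -4.7  1.9] corr 0.737
```

Call:
play_rows:
  moves: "1.45 2.3 1 0 0 -0.5;1.45 2.3 1 0 0 0;0 0 2 0 0 0;0 0 2 0 0 0;0 0 0.8 0 0 0;0 0 0 0 0 0;0 0 0 0 0 0;0 0 0 0 0 0"

```text
clock: 19.42
ee_pos: [0.5633, -0.1337, 0.0054]
tool_rot: [-180.0, -0.1, -4.8]
ft_force: [-0.6, 0.4, 0.2]
grip_width: 0.0597
gripper_force: 0.0
```

```bash
python3 go.py .5616 -.1418 -.0334 -5.4
```

```text
t 19.42 pose [ 563.3 -133.7    5.4] [-1.80e+02 -1.00e-01 -4.79e+00] grip 59.7 0.0 F [-0.6  0.4  0.2] j7 -71.8
shift cm in present tool [-0.11  0.82  3.88] in final tool [-0.09  0.82  3.88] rot [-0.01 -0.1   0.61]
```

Call:
play_rows:
  moves: "-0.1 0.82 0.3 0 0 0.6;0 0 0.5 0 0 0;0 0 1 0 0 0;0 0 1 0 0 0;0 0 0.6 0 0 0;0 0 0.3 0 0 0;0 0 0 0 0 0;0 0 0 0 0 0"

```text
clock: 20.08
ee_pos: [0.5604, -0.1424, -0.0331]
tool_rot: [-180.0, 0.0, -5.5]
ft_force: [-0.1, 0.4, 0.5]
grip_width: 0.0601
gripper_force: 0.0
```

```bash
python3 go.py .5616 -.1418 -.0334 -5.4
```

```text
t 20.08 pose [ 560.4 -142.4  -33.1] [-1.7999e+02  3.0000e-02 -5.4700e+00] grip 60.1 0.0 F [-0.1  0.4  0.5] j7 -70.9
shift cm in present tool [ 0.12 -0.08  0.03] in final tool [ 0.12 -0.08  0.03] rot [-0.01  0.03 -0.07]
```

Call:
play_rows:
  moves: "0.1 -0.05 0 0 0 0;0 0 0 0 0 0;0 0 0 0 0 0;0 0 0 0 0 0;0 0 0 0 0 0;0 0 0 0 0 0;0 0 0 0 0 0"
  gripper: 1.8
  squeeze: 70

```text
clock: 20.67
ee_pos: [0.5621, -0.1421, -0.0322]
tool_rot: [-180.0, -0.1, -5.5]
ft_force: [-0.1, 0.9, 5.9]
grip_width: 0.0269
gripper_force: 70.4
```

```bash
python3 go.py .5616 -.1418 -.0334 -5.4
```

```text
t 20.67 pose [ 562.1 -142.1  -32.2] [-1.80e+02 -6.00e-02 -5.47e+00] grip 26.9 70.4 F [-0.1  0.9  5.9] j7 -70.9
shift cm in present tool [-0.06 -0.02  0.12] in final tool [-0.06 -0.02  0.12] rot [-0.   -0.06 -0.07]
```

Call:
play_rows:
  moves: "0 0 -0.3 0 0 0;0 0 -0.7 0 0 0;0 0 -1.5 0 0 0;0 0 -2 0 0 0;0 0 -1.5 0 0 0;-1.5 0.2 0 0 0 0;-3 0.5 0 0 0 0;-3 0.5 0 0 0 0"

```text
clock: 21.33
ee_pos: [0.4855, -0.1468, 0.0278]
tool_rot: [180.0, -0.1, -5.4]
ft_force: [-1.1, -0.5, -1.8]
grip_width: 0.027
gripper_force: 69.8
```

Call:
play_rows:
  moves: "-3 0.5 0 0 0 0;-2.5 0.3 0 0 0 0;0 0 2 0 0 0;0 0 1.5 0 0 0;0 0 1 0 0 0;0 0 0.5 0 0 0;0 0 0 0 0 0;0 0 0 0 0 0"

```text
clock: 22.0
ee_pos: [0.4287, -0.1488, -0.0184]
tool_rot: [-179.9, 0.3, -5.5]
ft_force: [-1.1, -0.5, -0.9]
grip_width: 0.0265
gripper_force: 69.8
```

```bash
python3 go.py .4307 -.1496 -.0372 -5.4
```

```text
t 22.0 pose [ 428.7 -148.8  -18.4] [-179.89    0.28   -5.5 ] grip 26.5 69.8 F [-1.1 -0.5 -0.9] j7 -44.0
shift cm in present tool [0.21 0.06 1.88] in final tool [0.21 0.06 1.88] rot [-0.11  0.28 -0.1 ]
```

Call:
play_rows:
  moves: "0 0 0.6 0 0 0;0 0 0.5 0 0 0;0 0 0.3 0 0 0;0 0 0 0 0 0;0 0 0 0 0 0"

```text
clock: 22.42
ee_pos: [0.4291, -0.1488, -0.032]
tool_rot: [-179.9, 0.2, -5.5]
ft_force: [-0.4, -1.0, -1.8]
grip_width: 0.0267
gripper_force: 69.8
```

Call:
play_rows:
  moves: "0 0 0.2 0 0 0;0 0 0.1 0 0 0;0 0 0 0 0 0"

```text
clock: 22.67
ee_pos: [0.4292, -0.1488, -0.0351]
tool_rot: [-179.9, 0.2, -5.5]
ft_force: [0.4, 0.7, -1.3]
grip_width: 0.0268
gripper_force: 69.8
```

Call:
play_rows:
  moves: "0 0 0.1 0 0 0;0 0 0 0 0 0"

```text
clock: 22.83
ee_pos: [0.429, -0.1489, -0.0363]
tool_rot: [-179.9, 0.2, -5.5]
ft_force: [-0.1, 0.3, -1.6]
grip_width: 0.0268
gripper_force: 69.8
```

Call:
play_rows:
  moves: "0 0 0.1 0 0 0;0 0 0 0 0 0"

```text
clock: 23.0
ee_pos: [0.4291, -0.1489, -0.037]
tool_rot: [-179.9, 0.2, -5.5]
ft_force: [-0.6, 0.5, 5.1]
grip_width: 0.0266
gripper_force: 70.7
```

Call:
play_rows:
  moves: "0 0 0.07 0 0 0;0 0 0 0 0 0"

```text
clock: 23.17
ee_pos: [0.4291, -0.1489, -0.037]
tool_rot: [-179.9, 0.2, -5.5]
ft_force: [-1.8, 1.2, 14.4]
grip_width: 0.0269
gripper_force: 72.0
```

Call:
play_rows:
  moves: "0 0 -0.1 0 0 0;0 0 0 0 0 0;0 0 0 0 0 0;0 0 0 0 0 0;0 0 0 0 0 0;0 0 0 0 0 0"
  gripper: 5
  squeeze: 20

```text
clock: 23.67
ee_pos: [0.4289, -0.1488, -0.0372]
tool_rot: [-179.9, 0.2, -5.5]
ft_force: [0.2, -0.3, -0.4]
grip_width: 0.0501
gripper_force: 0.0
```

Call:
play_rows:
  moves: "0.5 0 -0.1 0 0 0;1.2 0 0 0 0 0;1.3 0 0 0 0 0;1 0 0 0 0 0;0.35 0 0 0 0 0;0 0 0 0 0 0;0 0 0 0 0 0;0 0 0 0 0 0"

```text
clock: 24.33
ee_pos: [0.4713, -0.1529, -0.0363]
tool_rot: [-179.9, 0.3, -5.5]
ft_force: [-0.6, -0.1, 0.1]
grip_width: 0.05
gripper_force: 0.0
```

```bash
python3 go.py .4724 -.1529 -.036 -5.5
```

```text
t 24.33 pose [ 471.3 -152.9  -36.3] [-179.87    0.29   -5.52] grip 50.0 0.0 F [-0.6 -0.1  0.1] j7 -32.1
shift cm in present tool [ 0.11 -0.01 -0.03] in final tool [ 0.11 -0.01 -0.03] rot [-0.13  0.29 -0.02]
```

Call:
play_rows:
  moves: "0.05 0 0 -0.1 0.3 0;0 0 0 0 0 0;0 0 0 0 0 0;0 0 0 0 0 0;0 0 0 0 0 0;0 0 0 0 0 0;0 0 0 0 0 0;0 0 0 0 0 0"
  gripper: 0.8
  squeeze: 50

```text
clock: 25.0
ee_pos: [0.4723, -0.1529, -0.0361]
tool_rot: [-180.0, -0.0, -5.5]
ft_force: [-1.8, 0.8, 6.8]
grip_width: 0.0161
gripper_force: 48.7
```

```bash
python3 go.py .4724 -.1529 -.036 -5.5
```

```text
t 25.0 pose [ 472.3 -152.9  -36.1] [-1.7996e+02 -4.0000e-02 -5.5000e+00] grip 16.1 48.7 F [-1.8  0.8  6.8] j7 -31.7
shift cm in present tool [ 0.01 -0.   -0.01] in final tool [ 0.01 -0.   -0.01] rot [-0.04 -0.04 -0.  ]
```

Call:
play_rows:
  moves: "0 0 -0.3 0 0 0;0 0 -0.8 0 0 0;0 0 -2 0 0 0;0 0 -2.5 0 0 0;0 0 -2.5 0 0 3;0 0 -0.5 0 0 3.5;0.4 -1.8 0 0 0 0;0.7 -3.1 0 0 0 0"

```text
clock: 25.67
ee_pos: [0.4935, -0.1111, 0.0516]
tool_rot: [179.8, -0.2, -12.4]
ft_force: [0.9, -0.9, -1.8]
grip_width: 0.0162
gripper_force: 49.0
```

Call:
play_rows:
  moves: "0.8 -3.5 0 0 0 0;0.8 -3.5 0 0 0 0;0.8 -3.5 0 0 0 0;0.8 -3.5 0 0 0 0;0.8 -3.5 0 0 0 0;0.8 -3.5 0 0 0 0;0.7 -3 0 0 0 0;0.4 -1.5 0 0 0 0"

```text
clock: 26.33
ee_pos: [0.6054, 0.1361, 0.0499]
tool_rot: [-179.8, -0.1, -11.6]
ft_force: [-0.1, 0.5, -1.3]
grip_width: 0.0162
gripper_force: 49.0
```

Call:
play_rows:
  moves: "0 0 0 0 0 0;0 0 0 0 0 0;0 0 0 0 0 0"

```text
clock: 26.58
ee_pos: [0.6038, 0.1284, 0.0502]
tool_rot: [179.9, -0.1, -12.1]
ft_force: [0.6, -1.0, -0.5]
grip_width: 0.0161
gripper_force: 49.0
```

```bash
python3 go.py .6072 .1393 .02 -12
```

```text
t 26.58 pose [603.8 128.4  50.2] [ 1.7994e+02 -7.0000e-02 -1.2060e+01] grip 16.1 49.0 F [ 0.6 -1.  -0.5] j7 -78.5
shift cm in present tool [ 0.1  -1.14  3.02] in final tool [ 0.1  -1.13  3.02] rot [ 0.06 -0.07 -0.06]
```

Call:
play_rows:
  moves: "0.05 -0.6 0.8 0 0 0;0.05 -0.54 1 0 0 0;0 0 1 0 0 0;0 0 0.2 0 0 0;0 0 0 0 0 0;0 0 0 0 0 0;0 0 0 0 0 0"

```text
clock: 27.17
ee_pos: [0.6079, 0.1401, 0.0201]
tool_rot: [-180.0, -0.1, -12.0]
ft_force: [0.1, -0.6, -0.9]
grip_width: 0.0158
gripper_force: 49.0
```

```bash
python3 go.py .6072 .1393 -.0118 -12; python3 - <<'E'
from cell import manip
import pickle
pickle.dump({n:manip.camera(n) for n in("scene","top")},open("c3.pkl","wb"))
E
```

```text
t 27.17 pose [607.9 140.1  20.1] [-1.7999e+02 -1.0000e-01 -1.2030e+01] grip 15.8 49.0 F [ 0.1 -0.6 -0.9] j7 -78.1
shift cm in present tool [-0.06  0.1   3.19] in final tool [-0.06  0.1   3.19] rot [-0.01 -0.1  -0.03]
```

Call:
play_rows:
  moves: "-0.05 0.08 0.5 0 0 0;0 0 0.5 0 0 0;0 0 0.5 0 0 0;0 0 0.2 0 0 0;0 0 0 0 0 0;0 0 0 0 0 0"

```text
clock: 27.77
ee_pos: [0.6069, 0.1399, 0.0027]
tool_rot: [-180.0, -0.0, -12.0]
ft_force: [-0.7, -0.5, -1.7]
grip_width: 0.0162
gripper_force: 49.0
```

Call:
play_rows:
  moves: "0 0 0.3 0 0 0;0 0 0.2 0 0 0;0 0 0 0 0 0"

```text
clock: 28.02
ee_pos: [0.6068, 0.1401, -0.0025]
tool_rot: [-180.0, -0.0, -12.0]
ft_force: [-0.1, 0.7, -2.6]
grip_width: 0.016
gripper_force: 49.0
```

```bash
python3 go.py .6072 .1393 -.0118 -12
```

```text
t 28.02 pose [606.8 140.1  -2.5] [-1.7999e+02 -4.0000e-02 -1.2000e+01] grip 16.0 49.0 F [-0.1  0.7 -2.6] j7 -76.9
shift cm in present tool [0.05 0.07 0.93] in final tool [0.05 0.07 0.93] rot [-0.01 -0.04  0.  ]
```

Call:
play_rows:
  moves: "0.03 0.05 0.15 0 0 0;0 0 0.15 0 0 0;0 0 0 0 0 0"

```text
clock: 28.27
ee_pos: [0.6071, 0.1394, -0.0053]
tool_rot: [-180.0, -0.1, -12.0]
ft_force: [-0.1, 0.3, -1.4]
grip_width: 0.0162
gripper_force: 49.0
```

Call:
play_rows:
  moves: "0 0 0.1 0 0 0;0 0 0 0 0 0"

```text
clock: 28.43
ee_pos: [0.6072, 0.1394, -0.0062]
tool_rot: [-180.0, -0.1, -12.0]
ft_force: [0.3, 0.5, -1.8]
grip_width: 0.0163
gripper_force: 49.0
```

Call:
play_rows:
  moves: "0 0 0.1 0 0 0;0 0 0 0 0 0"

```text
clock: 28.6
ee_pos: [0.6072, 0.1395, -0.0072]
tool_rot: [-180.0, -0.1, -12.0]
ft_force: [-0.3, 0.1, -1.8]
grip_width: 0.0161
gripper_force: 49.0
```

Call:
play_rows:
  moves: "0 0 0.1 0 0 0;0 0 0 0 0 0"

```text
clock: 28.77
ee_pos: [0.6072, 0.1394, -0.0082]
tool_rot: [-180.0, -0.1, -12.0]
ft_force: [-0.3, -0.2, -2.0]
grip_width: 0.016
gripper_force: 49.0
```

Call:
play_rows:
  moves: "0 0 0.1 0 0 0;0 0 0 0 0 0"

```text
clock: 28.93
ee_pos: [0.6072, 0.1395, -0.0092]
tool_rot: [-180.0, -0.1, -12.0]
ft_force: [0.2, -0.0, -1.1]
grip_width: 0.0161
gripper_force: 49.0
```

Call:
play_rows:
  moves: "0 0 0.1 0 0 0;0 0 0 0 0 0"

```text
clock: 29.1
ee_pos: [0.6072, 0.1394, -0.0102]
tool_rot: [-180.0, -0.1, -12.0]
ft_force: [-0.1, 1.0, -0.9]
grip_width: 0.0161
gripper_force: 49.0
```

Call:
play_rows:
  moves: "0 0 0.07 0 0 0;0 0 0 0 0 0"

```text
clock: 29.27
ee_pos: [0.6072, 0.1394, -0.0109]
tool_rot: [-180.0, -0.1, -12.0]
ft_force: [-0.2, -1.0, -1.5]
grip_width: 0.0161
gripper_force: 49.0
```

Call:
play_rows:
  moves: "0 0 0.06 0 0 0;0 0 0 0 0 0"

```text
clock: 29.43
ee_pos: [0.6071, 0.1395, -0.0114]
tool_rot: [-180.0, -0.1, -12.0]
ft_force: [-0.3, -0.5, -0.8]
grip_width: 0.0162
gripper_force: 49.0
```

Call:
play_rows:
  moves: "0 0 0.06 0 0 0;0 0 0 0 0 0"

```text
clock: 29.6
ee_pos: [0.6071, 0.1395, -0.0116]
tool_rot: [-180.0, -0.1, -12.0]
ft_force: [-0.9, 0.6, 2.3]
grip_width: 0.016
gripper_force: 49.5
```

Call:
play_rows:
  moves: "0 0 0.06 0 0 0;0 0 0 0 0 0"

```text
clock: 29.77
ee_pos: [0.6072, 0.1395, -0.0117]
tool_rot: [-179.9, -0.1, -12.0]
ft_force: [-3.4, 0.2, 7.9]
grip_width: 0.0157
gripper_force: 49.9
```

Call:
play_rows:
  moves: "0 0 0 0 0 0;0 0 0 0 0 0;0 0 0 0 0 0;0 0 0 0 0 0;0 0 0 0 0 0;0 0 0 0 0 0"
  gripper: 3.5
  squeeze: 20

```text
clock: 30.27
ee_pos: [0.6073, 0.1393, -0.0127]
tool_rot: [-180.0, -0.1, -12.0]
ft_force: [0.8, -0.4, -0.3]
grip_width: 0.0351
gripper_force: 0.0
```

Call:
play_rows:
  moves: "0 0 -0.5 0 0 0;0 0 -1.5 0 0 0;0 0 -2.5 0 0 0;0 0 -3 0 0 0;-1 0 -3 0 0 0;-3 0 -1 0 0 0;-3.5 1 0 0 0 0;-3.5 1 0 0 0 0"

```text
clock: 30.93
ee_pos: [0.4955, 0.1431, 0.1043]
tool_rot: [-179.9, -0.3, -12.0]
ft_force: [-1.0, 0.0, -1.1]
grip_width: 0.0347
gripper_force: 0.0
```

Call:
play_rows:
  moves: "-2 3 0 0 0 0;-2 3.5 0 0 0 0;0 3.8 0 0 0 0;0 3.8 0 0 0 0;0 3.8 0 0 0 0;0 3.8 0 0 0 0;0 3.8 0 0 0 0;0 0 0 0 0 0"

```text
clock: 31.6
ee_pos: [0.4026, -0.1074, 0.1042]
tool_rot: [179.8, -0.4, -12.8]
ft_force: [0.0, -1.3, -0.1]
grip_width: 0.035
gripper_force: 0.0
```

```bash
python3 go.py .5 -.1 .1 -12; python3 - <<'E'
from ov import *;from m4 import PARTS;from cell import manip
d={n:manip.camera(n) for n in("scene","top")}
import pickle;pickle.dump(d,open("c4.pkl","wb"))
o=[]
for n,(x,y,w,h) in(("scene",(305,212,104,78)),("top",(230,148,80,60))):
    f=400/w
    for ov in(0,1):
        im=cv2.resize(d[n]["image"][y:y+h,x:x+w],(400,300),interpolation=cv2.INTER_CUBIC)
        if ov:
          for bp in([.6312,.2338,.038,-8.7],[.6138,.1394,.038,-12.]):
            for q in PARTS:
                uv=(P(d[n],pose(bp,q))-[x,y]+.5)*f;cv2.polylines(im,[cv2.convexHull(uv.astype(np.float32)).astype(np.int32)],True,(0,0,255),1)
        o.append(im)
cv2.imwrite("pics/f1.png",np.vstack([np.hstack(o[:2]),np.hstack(o[2:])]))
E
```

```text
t 31.6 pose [ 402.6 -107.4  104.2] [179.78  -0.39 -12.77] grip 35.0 0.0 F [ 0.  -1.3 -0.1] j7 -48.4
shift cm in present tool [ 9.33 -2.88  0.47] in final tool [ 9.37 -2.75  0.42] rot [ 0.22 -0.39 -0.77]
```

View pics/f1.png

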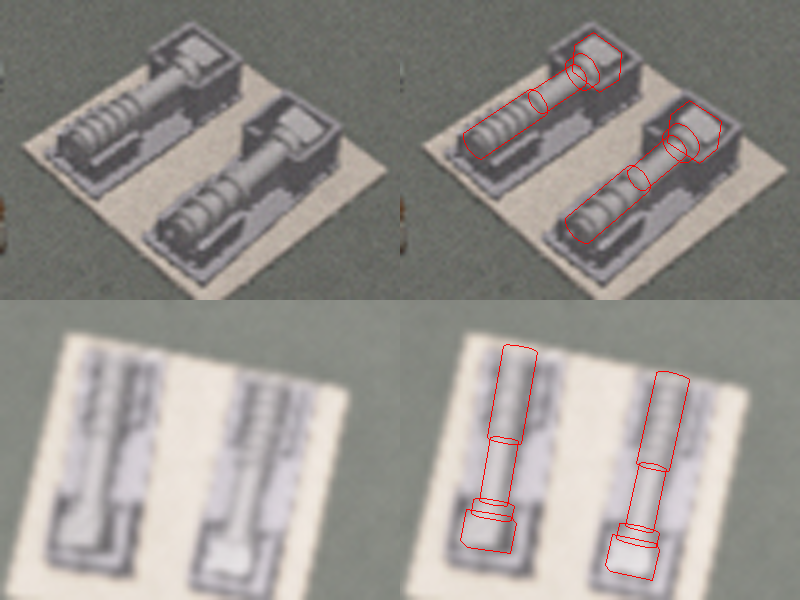

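Both bolts lie level along the predicted seats, with their heads in the wells at (600,60) and (695,130). The fine bolt is in the four-tooth gauge and the coarse bolt in the three-tooth one, and the arm is clear. Handing in.

```bash
python3 -c "
from cell import manip;print(manip.job_done())"
```

```text
the job is handed in; nothing more can be done
None
```

I placed both bolts in their matching gauges (coarse in coarse, fine in fine after a regrip on the bench) and handed the job in at about 32 s; each came to a firm stop within about 0.3 mm of its expected home height, though no judging result was returned.

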